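# Strike the pan-tilt demo: free stuck pins and pack the transit tray

### The arm

A 6-joint arm with a two-finger parallel gripper is mounted at the origin on the work surface. World frame = base frame: x ahead of the robot, y to its left, z up, the work surface at z = 0. Lengths are in mm, angles in rad, forces in N, time in s.
With the tool pointing down it reaches from about 350 to 975 mm from the base axis. Payload 7.1 kg.
Tool frame: the origin (TCP) lies on the centre line of the jaws, within the pads' length; the fingertips stand 19 mm ahead of it and the grasp point (between the pads) is the TCP (robot.tips_ahead is the z of the fingertips in the tool frame, in mm); z points along the fingers, y is the line along which they close (so a half turn about z gives the same grasp; the last joint's range is limited). The gripper opens to 88 mm and grips with 3 to 60 N. Pads are 20 mm wide; open, the fingers measure 115 mm over their backs; the gripper's body (75 mm by 178 mm) begins 61 mm behind the grasp point.
Start: joints at [-1.18, 0.423, 1.63, -0, 1.089, -0.019], TCP at [249.032, -573.226, 241.675] pointing down, gripper open.
Joint ranges: [-3, 3], [-0.9, 2.11], [0.09, 2.58], [-1.31, 4.45], [0.11, 2.69], [-2.54, 2.54]. Speed limits (rad/s): [2.39, 2.39, 3.01, 3.14, 3.14, 3.14].

### API

Orientations are given as [roll, pitch, yaw] about the fixed x, y, z axes, in that order (R = Rz(yaw) Ry(pitch) Rx(roll)).
In Python, from cell import robot gives the robot as it stands.
- The arm moves only by the tool play_rows, never from a script. Its argument "plan" is a list of rows, each a list of 2 entries, a list of its own where there are three numbers: the shift along the tool's x, y, z in m, then the turn about the tool's z in rad. A call has 1 to 8 rows; each row shifts and turns the commanded pose from where the row before left it, along the tool's axes as they then stand; what a row does not reach is not made up. A row lasts 1/10 s, in which the tool goes at most 50 mm and 8.59 degrees, less where a joint would pass 70% of its speed; a pose out of reach is approached as far as the arm can. A call with a gripper value outside its range is refused whole. "grip" is the finger opening in m, from 0 to 0.0878, set as the call begins (left out, the last holds). The fingers move at their own pace and stop on an object; "grip_force" is the grip in N (left out, the last holds). Time passes only in rows, so rows that do not move let the fingers close. It gives the time, the measured TCP pose, the force, the opening and the grip force at its end, in the units of the state.
- robot.get_obs(): the state, without advancing time (a new reading comes with each control period).
- robot.grab_frame(name): name is "scene" or "top"; returns a dict with "pixels" (384x512x3 uint8, red, green, blue), "K" (3x3 intrinsics, pixels), "R" (3x3) and "t" (3): a world point X has camera coordinates R X + t. Camera axes: x right, y down, z forward; pixel columns grow to the right and rows downward; lengths in mm; the calibration is good to about 2 mm. A picture is of the moment at which its call begins. There is no depth.
- robot.job_done(): hands the job in; it is judged then, once.
The state is a dict: "clock": time; "qpos": joint angles; "joint_vel": joint speeds; "tau": joint torques, N m; "position": TCP position; "tcp_rot": TCP orientation; "wrist_force": force on the tool from outside, world axes, zero at the start; "moment": the same for the moment, N m; "opening": opening from 0.0 (shut) to 1.0 (fully open); "finger_force": force on a finger pad.
Only numpy, scipy, OpenCV 4.12 (cv2) and the standard library are available. Lean on these libraries where they do the work, as an engineer would, in place of code of your own. Each camera call takes 0.05 s, during which the arm holds its last target. There are 200 camera calls.

### The job

Pack up the demo: work each stuck red pin out of the clear demo deck by twisting it back and forth while pulling (a straight pull would lift the deck off the table, which must not happen) and put the pins in the tray's long trough, and lay the two white brackets, interlocked and flat on the floor, in the tray's pocket, where they fit only one way. Last of all, once everything is in, turn the yellow turnbutton fully shut over the brackets. Leave the mini computer, the tape roll and the power adapter where they are.

Things in the scene. Friction and masses are not known exactly. Their poses are not given: they have to be found in the camera images.
- pin1_mid (a point): Red locking pin stuck in a socket of the demo deck (2 or 3 of the 4 pins are present). Point: on its axis, half-way up its 56 mm height; z from foot to grip. From the foot: steel shank 18 mm thick, 24 mm long; red collar 26 mm across, 4 mm high; upright grip tab 28 mm high, 26 mm long along x, 12 mm thick along y. 45 g. Stuck, its foot is 10 mm above the table and its tab spans 38 to 66 mm
- pin2_mid (a point): Pin like pin 1. How pins are stuck: over the first 13 mm of rise, jaws hold the shank with about 26 N of friction, which opposes whichever way its skin slides. A straight pull of about 12 N lifts the deck instead. Swing the tab about 0.5 rad either way while rising, at most a quarter as far as the skin (9 mm radius) turns; beyond 13 mm it slides out freely
- pin3_mid (a point): Pin like pin 1, same sizes and frame
- pin4_mid (a point): Pin like pin 1, same sizes and frame
- deck_mid (a point): Middle of the four sockets on top of the demo deck (clear plate 170 x 160 mm, top 10 mm above the table, cannot turn or slide). The sockets, white blocks 32 mm square, tops 33 mm above the table, stand 32 mm either way along this frame's x and 34 mm either way along its y. At 84 mm along +x stands a blue camera board, 56 mm wide, top 66 mm above the table
- deck (a joint): How far the deck (1.2 kg with its sockets) has been lifted off the table, m: 0 as it lies; it falls back under its own weight
- tray: Fixed grey transit tray, black walls, 136 x 152 mm. Origin: underside, below the bracket pocket's centre; z up. Floor 4 mm thick. Pocket x -62..62, y -42..42 mm, walls up to 16 mm, with a filled key corner x 47..62, y -42..-27. Packed: bracket axes the same way round as the tray's, rib centre of A at (-15, -26, 29) mm, of B at (4, 24, 29) mm; about 2 mm play
- trough (a point): Centre of the floor of the tray's pin trough, in the tray's axes: 124 mm long along x, 50 mm wide along y, its walls end 20 mm above the table (floor at 4 mm)
- bracketA_rib (a point): White bracket A (110 g): flat plate 10 mm thick with an upright rib to grip, 40 mm long along x, 10 mm thick along y, from 10 to 40 mm above the underside. Point: rib centre, 25 mm above the underside. From this point the plate covers (mm) x -45..60, y -14..15; x 60..75, y 1..15; leg x -45..-16, y 15..66; tongue x 21..44, y 15..33
- bracketB_rib (a point): White bracket B (110 g), same thickness and rib as A. Point: rib centre, 25 mm above the underside. From this point the plate covers (mm) x -33..56, y -15..16; x -33..0, y -33..-15; x 27..56, y -33..-15; the gap between the last two takes A's tongue
- button (a joint): Angle of the yellow turnbutton, rad: 0 shut (bar along the tray's -x, over the seam of the brackets), 1.5 to 1.9 (open) at first, stops at 0 and 2.0. Pivot: vertical through (74, -10) mm in the tray; at angle q the bar points to (-cos q, sin q) in the tray's x, y. Bar 14 mm wide, reaches 46 mm, 17.5 to 23.5 mm above the table; stays where left (0.06 N m)
- button_knob (a point): Upright round knob of the turnbutton, 14 mm thick, from 23.5 to 47.5 mm above the table, 38 mm from the pivot. Point: on its axis, 35.5 mm above the table
- minicase: Bystander: mini computer in a clear case, 70 x 100 x 35 mm, beyond the tray; leave alone. Origin: centre of its underside
- tape: Bystander: clear roll of tape, 90 mm across; leave alone. Origin: centre of its underside
- adapter: Bystander: black power adapter, 60 x 90 x 35 mm; leave alone. Origin: centre of its underside
Things that resemble listed ones, but are neither listed nor needed, are in the scene too. Leave any blue look-alike of the part that bears bracketA_rib alone. Leave any brown or purple look-alike of the part that bears pin3_mid alone.

How it is judged (in metres and radians):
On the way, in this order (a step that is already met when the one before it is completed fails the run):
1. every pin lies in the trough and both brackets are interlocked flat in the pocket, the turnbutton still open (x of pin1_mid in the frame of tray between -0.062 and 0.062 m and y of pin1_mid in the frame of tray between -0.098 and -0.048 m and z of pin1_mid in the frame of tray between 0 and 0.052 m and x of pin2_mid in the frame of tray between -0.062 and 0.062 m and y of pin2_mid in the frame of tray between -0.098 and -0.048 m and z of pin2_mid in the frame of tray between 0 and 0.052 m and x of pin3_mid in the frame of tray between -0.062 and 0.062 m and y of pin3_mid in the frame of tray between -0.098 and -0.048 m and z of pin3_mid in the frame of tray between 0 and 0.052 m and x of pin4_mid in the frame of tray between -0.062 and 0.062 m and y of pin4_mid in the frame of tray between -0.098 and -0.048 m and z of pin4_mid in the frame of tray between 0 and 0.052 m and x of bracketA_rib in the frame of tray between -0.02 and -0.01 m and y of bracketA_rib in the frame of tray between -0.031 and -0.021 m and z of bracketA_rib in the frame of tray between 0.026 and 0.032 m and angle between the x axis of each of bracketA_rib, bracketB_rib and the x axis of tray, either way round below 0.08 rad and angle between each of bracketA_rib, bracketB_rib's own z axis and vertical below 0.06 rad and x of bracketB_rib in the frame of tray between -0.001 and 0.009 m and y of bracketB_rib in the frame of tray between 0.019 and 0.029 m and z of bracketB_rib in the frame of tray between 0.026 and 0.032 m and value of joint button above 0.3 rad), for 0.2 s.
2. the turnbutton is turned shut over the brackets (value of joint button below 0.12 rad), for 0.2 s.
At the end, for the whole second after the job is handed in: Every pin present lies in the trough (its middle inside the walls, below 52 mm); both brackets lie flat in the pocket, ribs within 5 mm of their packed places (3 mm in height) and 0.08 rad; the turnbutton is within 0.12 rad of shut; the deck is down (x of pin1_mid in the frame of tray between -0.062 and 0.062 m and y of pin1_mid in the frame of tray between -0.098 and -0.048 m and z of pin1_mid in the frame of tray between 0 and 0.052 m and x of pin2_mid in the frame of tray between -0.062 and 0.062 m and y of pin2_mid in the frame of tray between -0.098 and -0.048 m and z of pin2_mid in the frame of tray between 0 and 0.052 m and x of pin3_mid in the frame of tray between -0.062 and 0.062 m and y of pin3_mid in the frame of tray between -0.098 and -0.048 m and z of pin3_mid in the frame of tray between 0 and 0.052 m and x of pin4_mid in the frame of tray between -0.062 and 0.062 m and y of pin4_mid in the frame of tray between -0.098 and -0.048 m and z of pin4_mid in the frame of tray between 0 and 0.052 m and x of bracketA_rib in the frame of tray between -0.02 and -0.01 m and y of bracketA_rib in the frame of tray between -0.031 and -0.021 m and z of bracketA_rib in the frame of tray between 0.026 and 0.032 m and angle between the x axis of each of bracketA_rib, bracketB_rib and the x axis of tray, either way round below 0.08 rad and angle between each of bracketA_rib, bracketB_rib's own z axis and vertical below 0.06 rad and x of bracketB_rib in the frame of tray between -0.001 and 0.009 m and y of bracketB_rib in the frame of tray between 0.019 and 0.029 m and z of bracketB_rib in the frame of tray between 0.026 and 0.032 m and value of joint button below 0.12 rad and value of joint deck below 0.003 m); the robot touches nothing.
It fails at once if the demo deck is lifted more than 8 mm off the table (value of joint deck above 0.008 m).
It fails at once if a bystander (mini computer case, tape roll, adapter) is shoved more than 5 cm (distance of any of minicase, tape, adapter from where it was at the start of the episode above 0.05 m).
Of pin1, pin2, pin3, pin4 only 2 to 3 are there at a start; the rules pass over those that are not, and their reading is None.
At some moment in a run one of bracketA, bracketB may be knocked a few centimetres aside while the robot is not near it.
Once in a run the grip may slacken for a moment while it holds something.
It also fails if it takes over 210 s, if anything falls off the work surface, if the arm or the gripper's body presses on something with over 40 N, if the wrist force passes 120 N, or if a joint passes its speed limit or range.

## Working session

There is one attempt and no reset: what is moved stays moved. The work goes in short steps, Python scripts to look and compute and a tool call to move; the robot and the scene stay as the last step left them, time stands still between calls to the robot, and variables do not carry over. Pictures are saved under pics/ and viewed, at most 14 in all, crops included, and the job is handed in when it is done.

Besides the shell and the picture viewer there is one more tool, called after "Call:" as a command line: name --argument value ..., lists and objects as JSON in quotes. play_rows: Moves the arm, as the interface text tells. Its arguments: {"type":"object","properties":{"plan":{"type":"array","items":{"type":"array"}},"grip":{"type":"number"},"grip_force":{"type":"number"}},"required":["plan"]}

```bash
mkdir -p pics
cat > h.py <<'E'
import numpy as np, cv2
from cell import robot
def snap(n):
    f=robot.grab_frame(n); f['K'],f['R'],f['t']=[np.array(f[k],float) for k in 'KRt']; return f
def ray(f,u,v,z):
    d=f['R'].T@np.linalg.inv(f['K'])@[u,v,1]; c=-f['R'].T@f['t'].ravel(); return c+d*(z-c[2])/d[2]
def proj(f,X):
    p=f['K']@(f['R']@np.array(X,float)+f['t'].ravel()); return p[:2]/p[2]
E
python3 - <<'E'
from h import *
for n in('scene','top'):
    f=snap(n); np.savez(f'{n}0.npz',**f)
    cv2.imwrite(f'pics/{n}0.png',cv2.resize(f['pixels'][:,:,::-1],(800,600),interpolation=cv2.INTER_CUBIC))
    print(n,f['K'].round(1).tolist(),(-f['R'].T@f['t'].ravel()).round(),f['R'].round(2).tolist())
o=robot.get_obs();print(o)
E
```

```text
scene [[452.4, 0.0, 248.7], [0.0, 452.4, 194.9], [0.0, 0.0, 1.0]] [1248. -394.  736.] [[0.42, 0.91, 0.01], [0.59, -0.27, -0.76], [-0.69, 0.32, -0.65]]
top [[360.2, 0.0, 253.7], [0.0, 360.2, 196.2], [0.0, 0.0, 1.0]] [448. -21. 890.] [[-0.01, -1.0, 0.02], [-1.0, 0.01, -0.06], [0.06, -0.02, -1.0]]
{'clock': 0.1, 'qpos': array([-1.18003531e+00,  4.23739894e-01,  1.63055961e+00, -2.13541588e-05,
        1.08858679e+00, -1.89929850e-02]), 'joint_vel': array([ 0.0003915 , -0.00053687, -0.00083567, -0.00159085,  0.0003971 ,
        0.00094803]), 'tau': array([-2.69568991e-04, -5.45615923e+01, -2.74325591e+01,  6.45622518e-02,
        1.88040454e-02, -3.29484919e-05]), 'position': array([ 248.84353971, -572.84210512,  241.01592566]), 'tcp_rot': array([-3.14029889e+00, -5.66559071e-06,  4.09763917e-01]), 'wrist_force': array([ 0.402679  , -0.658179  , -0.10585479]), 'moment': array([0.01720624, 0.01058651, 0.01726808]), 'finger_force': 0.0, 'opening': 0.9971048554720964}
```

View pics/scene0.png

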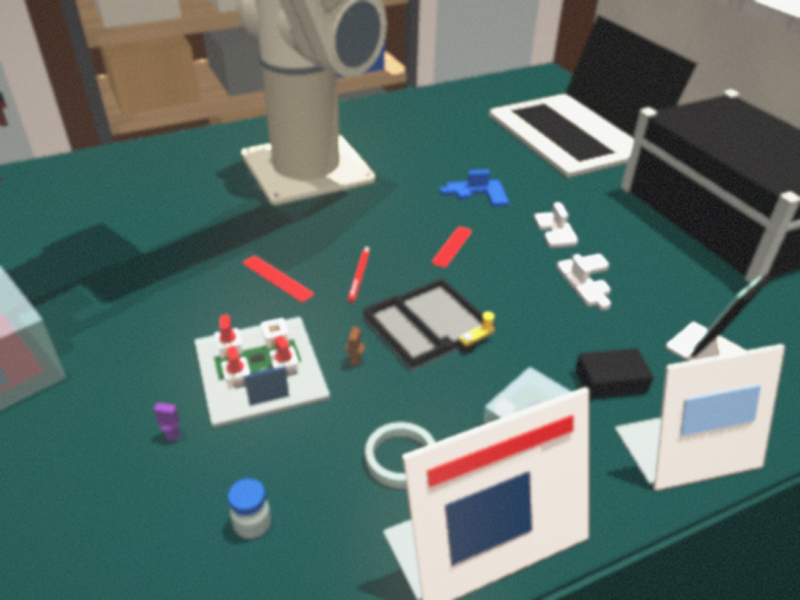

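View pics/top0.png

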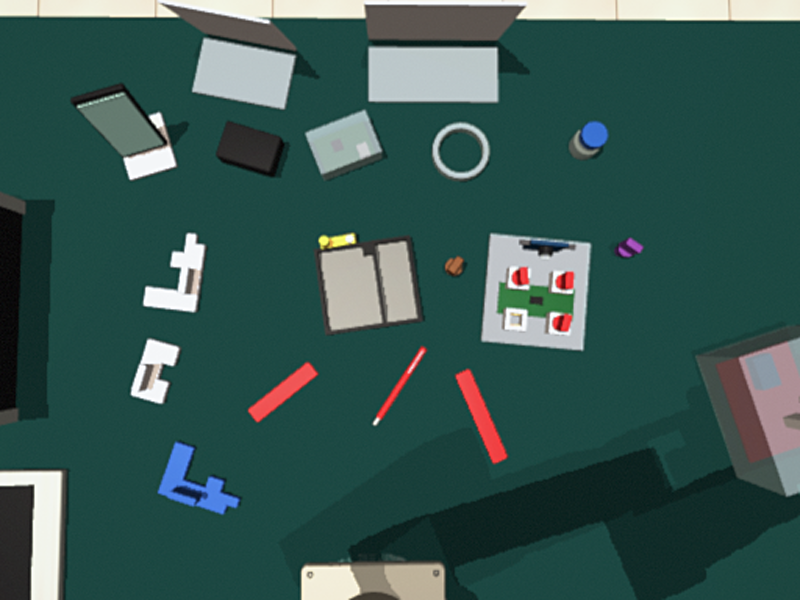

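Top view: the deck is at about (537,292) with 3 red pins at (518,277), (563,281) and (560,322). The tray is at (368,285), with its trough on the right and the key corner at top right. The knob is at (325,241). White A is at (180,280), white B at (155,370). I'll leave alone the blue look-alike (195,480) and the brown and purple pins (455,266), (628,247). Next is an enlarged crop to confirm.

Run:
```python
from h import *
p=np.load('top0.npz')['pixels'][:,:,::-1]
a=cv2.resize(p[145:265,80:140],(0,0),fx=5,fy=5,interpolation=cv2.INTER_CUBIC)
b=cv2.resize(p[145:228,300:385],(0,0),fx=5,fy=5,interpolation=cv2.INTER_CUBIC)
c=np.zeros((600,300+b.shape[1],3),np.uint8);c[:,:300]=a;c[:b.shape[0],300:]=b
cv2.imwrite('pics/crop1.png',c)
```

```text
(no output)
```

View pics/crop1.png

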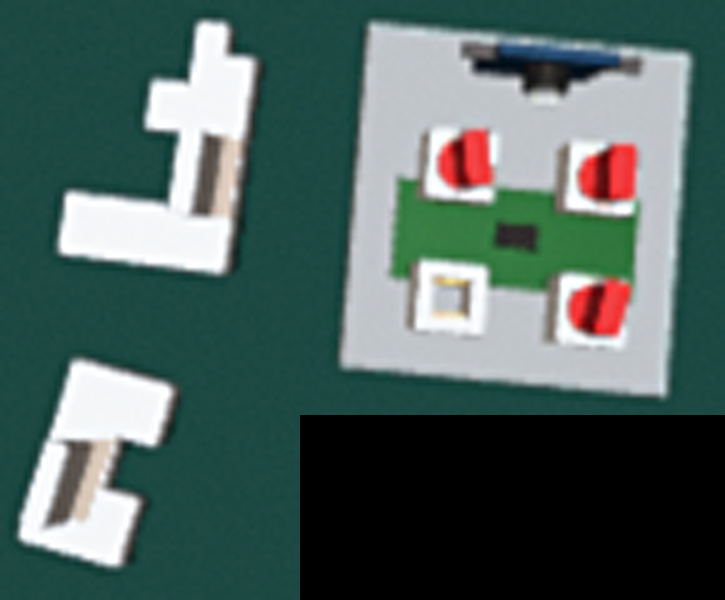

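```bash
cat > meas.py <<'E'
from h import *
f=dict(np.load('top0.npz'))
S=4
def poly(mask,box,eps):
    u0,v0,u1,v1=box
    m=mask[v0:v1,u0:u1]
    m=cv2.resize(m.astype(np.float32),(0,0),fx=S,fy=S,interpolation=cv2.INTER_LINEAR)
    m=(cv2.GaussianBlur(m,(0,0),2)>.5).astype(np.uint8)
    cs,_=cv2.findContours(m,cv2.RETR_EXTERNAL,cv2.CHAIN_APPROX_NONE)
    out=[]
    for c in sorted(cs,key=cv2.contourArea)[::-1]:
        if cv2.contourArea(c)<40*S*S: continue
        p=cv2.approxPolyDP(c,eps*S,True)[:,0]
        out.append(((p+.5)/S-.5+[u0,v0], (cv2.contourArea(c)/S/S)))
    return out
def world(p,z): return np.array([ray(f,u,v,z) for u,v in p])
E
python3 - <<'E'
from meas import *
p=f['pixels'].astype(int);hsv=cv2.cvtColor(f['pixels'],cv2.COLOR_RGB2HSV).astype(int);H,Sa,V=hsv[...,0],hsv[...,1],hsv[...,2]
print('brackets(z10)')
for q,a in poly((V>170)&(Sa<50),(80,140,140,265),2): print(a,[(x.round(1).tolist(),w.round()[:2].tolist()) for x,w in zip(q,world(q,10))])
print('grey floors z4')
for q,a in poly((V>120)&(Sa<60),(205,155,268,212),2): print(a,[(x.round(1).tolist(),w.round()[:2].tolist()) for x,w in zip(q,world(q,4))])
print('tray black, z16')
for q,a in poly((V<60)|((V>120)&(Sa<60)),(195,150,275,218),2.5): print(a,[(x.round(1).tolist(),w.round()[:2].tolist()) for x,w in zip(q,world(q,16))])
print('yellow z47.5')
for q,a in poly((H>20)&(H<35)&(Sa>120)&(V>100),(195,145,240,165),1): print(a,world(q,20).round()[:,:2].tolist())
print('red z66')
for q,a in poly(((H<8)|(H>172))&(Sa>150)&(V>70),(310,165,375,220),1): print(a,[(x.round(1).tolist(),w.round()[:2].tolist()) for x,w in zip(q,world(q,66))])
print('deck z10');
for q,a in poly((V>130)&(Sa<40),(300,145,385,228),2.5): print(a,world(q,10).round()[:,:2].tolist())
print('sockets z33');
for q,a in poly((V>225)&(Sa<30),(315,165,375,220),2): print(a,world(q,33).round()[:,:2].tolist())
E
```

```text
brackets(z10)
892.34375 [([123.9, 149.6], [618.0, 279.0]), ([118.6, 150.1], [617.0, 292.0]), ([117.1, 161.1], [590.0, 295.0]), ([109.6, 162.1], [588.0, 313.0]), ([108.6, 169.9], [569.0, 315.0]), ([115.6, 171.1], [565.0, 298.0]), ([113.6, 184.9], [532.0, 302.0]), ([93.6, 183.1], [536.0, 351.0]), ([92.1, 195.4], [506.0, 354.0]), ([124.4, 197.9], [500.0, 276.0]), ([130.4, 157.1], [600.0, 263.0]), ([124.4, 154.9], [605.0, 277.0])]
697.75 [([95.1, 216.6], [455.0, 345.0]), ([83.6, 251.9], [370.0, 371.0]), ([102.9, 257.4], [357.0, 325.0]), ([107.4, 245.1], [386.0, 315.0]), ([101.1, 242.6], [392.0, 330.0]), ([103.1, 232.4], [417.0, 325.0]), ([111.4, 231.9], [418.0, 306.0]), ([113.4, 222.1], [441.0, 301.0])]
grey floors z4
1595.46875 [([230.9, 158.6], [596.0, 17.0]), ([205.6, 162.1], [588.0, 80.0]), ([212.1, 210.4], [468.0, 63.0]), ([244.4, 205.9], [479.0, -16.0]), ([238.4, 164.1], [582.0, -1.0]), ([233.1, 163.6], [584.0, 12.0])]
910.09375 [([259.4, 154.6], [606.0, -54.0]), ([241.6, 157.1], [600.0, -9.0]), ([248.1, 205.4], [480.0, -25.0]), ([266.4, 202.9], [486.0, -70.0])]
tray black, z16
305
[... 1252 characters left out ...]
125 [([335.9, 170.6], [557.0, -228.0]), ([328.6, 174.1], [549.0, -211.0]), ([327.6, 178.9], [538.0, -209.0]), ([330.1, 181.4], [532.0, -214.0]), ([337.4, 180.9], [533.0, -231.0])]
deck z10
4199.9375 [[618.0, -189.0], [451.0, -170.0], [434.0, -328.0], [600.0, -346.0], [607.0, -314.0], [592.0, -320.0], [583.0, -264.0], [603.0, -232.0], [612.0, -251.0]]
sockets z33
168.4375 [[497.0, -207.0], [467.0, -203.0], [464.0, -232.0], [493.0, -236.0]]
44.28125 [[556.0, -283.0], [527.0, -276.0], [521.0, -306.0], [529.0, -283.0], [543.0, -281.0], [555.0, -296.0]]
40.28125 [[491.0, -276.0], [460.0, -272.0], [457.0, -300.0], [464.0, -302.0], [460.0, -285.0], [467.0, -276.0], [481.0, -274.0], [489.0, -285.0]]
```

```bash
cat >> meas.py <<'E'
def fit(model,obs):
    M=np.array(model,float);O=np.array(obs,float)[:,:2];m,o=M.mean(0),O.mean(0);a,b=M-m,O-o
    th=np.arctan2((a[:,0]*b[:,1]-a[:,1]*b[:,0]).sum(),(a*b).sum())
    R=np.array([[np.cos(th),-np.sin(th)],[np.sin(th),np.cos(th)]]);t=o-R@m
    return t.round(1),th.round(3),(O-(M@R.T+t)).round(1).tolist()
A=[(75,1),(75,15),(44,15),(44,33),(21,33),(21,15),(-16,15),(-16,66),(-45,66),(-45,-14),(60,-14),(60,1)]
B=[(56,16),(-33,16),(-33,-33),(0,-33),(0,-15),(27,-15),(27,-33),(56,-33)]
E
python3 - <<'E'
from meas import *
a=world([(123.9,149.6),(118.6,150.1),(117.1,161.1),(109.6,162.1),(108.6,169.9),(115.6,171.1),(113.6,184.9),(93.6,183.1),(92.1,195.4),(124.4,197.9),(130.4,157.1),(124.4,154.9)],10)
k=[0,1,2,3,4,7,8,9,10,11]
print('A',fit([A[i] for i in k],a[k]))
b=world([(95.1,216.6),(83.6,251.9),(102.9,257.4),(107.4,245.1),(101.1,242.6),(103.1,232.4),(111.4,231.9),(113.4,222.1)],10)
print('B',fit(B,b))
t1=world([(230.9,158.6),(205.6,162.1),(212.1,210.4),(244.4,205.9),(238.4,164.1),(259.4,154.6),(241.6,157.1),(248.1,205.4),(266.4,202.9)],4)
print('T',fit([(62,-27),(62,42),(-62,42),(-62,-42),(47,-42),(62,-98),(62,-48),(-62,-48),(-62,-98)],t1))
hsv=cv2.cvtColor(f['pixels'],cv2.COLOR_RGB2HSV).astype(int);H,Sa,V=hsv[...,0],hsv[...,1],hsv[...,2]
m=((H<8)|(H>172))&(Sa>120)&(V>190)
for q,ar in poly(m,(310,165,375,220),.7):
    w=world(q,66)[:,:2].astype(np.float32);r=cv2.minAreaRect(w);print(ar,r,w.round().tolist())
E
```

```text
A (array([543.6, 284.2]), np.float64(-0.106), [[0.1, 1.6], [-2.6, 0.5], [1.1, 0.4], [-3.2, 0.7], [0.5, 0.3], [1.6, -0.8], [0.4, -0.8], [2.4, 0.7], [-2.0, -1.2], [1.9, -1.5]])
B (array([396.9, 346.3]), np.float64(-0.278), [[-0.3, -0.9], [0.7, 0.3], [0.7, 1.2], [-1.8, 0.0], [-0.6, -2.1], [-2.1, 1.0], [3.9, -1.6], [-0.4, 2.0]])
T (array([532.9,  32.8]), np.float64(0.137), [[-1.6, 2.6], [-0.7, -3.2], [2.6, -2.4], [1.7, 1.6], [-2.6, 1.0], [-1.6, 2.2], [-0.8, -3.1], [2.0, -1.6], [1.1, 2.8]])
49.6875 ((474.3946533203125, -286.52593994140625), (11.570476531982422, 26.24544906616211), 75.63744354248047) [[487.0, -289.0], [486.0, -284.0], [468.0, -279.0], [463.0, -280.0], [464.0, -290.0], [484.0, -295.0]]
47.6875 ((537.350830078125, -293.0804138183594), (11.06413459777832, 24.916181564331055), 88.5067367553711) [[550.0, -291.0], [544.0, -288.0], [526.0, -287.0], [525.0, -295.0], [528.0, -298.0], [549.0, -299.0]]
46.8125 ((544.610107421875, -225.80712890625), (10.197599411010742, 25.25408172607422), 85.38172912597656) [[557.0, -222.0], [538.0, -220.0], [532.0, -224.0], [532.0, -230.0], [551.0, -231.0], [557.0, -228.0]]
```

```bash
cat > go.py <<'E'
import sys
from h import *
# usage: go.py x y z yaw : shift in tool axes (mm) then turn (rad, tool z)
def report():
    o=robot.get_obs();print('t',round(o['clock'],1),'pos',o['position'].round(1),'rot',o['tcp_rot'].round(3),'F',o['wrist_force'].round(1),'open',round(o['opening']*87.8,1),'ff',round(float(o['finger_force']),1));return o
o=report()
for a in sys.argv[1:]:
    x,y,z,w=map(float,a.split(','));p=o['position'];yw=o['tcp_rot'][2]
    d=np.array([x,y,z])-p;c,s=np.cos(yw),np.sin(yw)
    print(a,'shift',[round(d[0]*c+d[1]*s,1),round(d[0]*s-d[1]*c,1),round(-d[2],1)],'turn',round(yw-w,3))
E
python3 go.py 474.4,-286.5,250,-.25
```

```text
t 0.1 pos [ 248.8 -572.8  241. ] rot [-3.14 -0.    0.41] F [ 0.4 -0.7 -0.1] open 87.5 ff 0.0
474.4,-286.5,250,-.25 shift [np.float64(321.0), np.float64(-172.8), np.float64(-9.0)] turn 0.66
```

Call:
play_rows --plan '[[[0, 0, -0.03], 0], [[0, 0, -0.03], 0]]' --grip 0.035 --grip_force 50

```text
clock: 0.3
position: [248.7, -572.4, 300.9]
tcp_rot: [-3.138, -0.0, 0.41]
wrist_force: [-0.4, -0.1, 0.1]
opening: 0.856
finger_force: 0.0
```

Call:
play_rows --plan '[[[0.04, -0.0216, 0], 0], [[0.04, -0.0216, 0], 0], [[0.04, -0.0216, 0], 0], [[0.04, -0.0216, 0], 0], [[0.04, -0.0216, 0], 0], [[0.04, -0.0216, 0], 0], [[0.04, -0.0216, 0], 0], [[0.041, -0.0216, 0], 0]]'

```text
clock: 1.1
position: [475.2, -285.1, 301.5]
tcp_rot: [-3.141, 0.0, 0.41]
wrist_force: [1.4, -1.7, -0.2]
opening: 0.396
finger_force: 0.0
```

Call:
play_rows --plan '[[[0, 0, 0.04], 0.132], [[0, 0, 0.04], 0.132], [[0, 0, 0.04], 0.132], [[0, 0, 0.03], 0.132], [[0, 0, 0.02], 0.132], [[0, 0, 0], 0]]'

```text
clock: 1.7
position: [472.7, -285.6, 128.7]
tcp_rot: [-3.14, 0.006, -0.251]
wrist_force: [-0.2, 0.7, 0.8]
opening: 0.401
finger_force: 0.0
```

```bash
python3 go.py 474,-286.5,60,-.25
```

```text
t 1.7 pos [ 472.7 -285.6  128.7] rot [-3.14   0.006 -0.251] F [-0.2  0.7  0.8] open 35.2 ff 0.0
474,-286.5,60,-.25 shift [np.float64(1.5), np.float64(0.6), np.float64(68.7)] turn -0.001
```

Call:
play_rows --plan '[[[0.001, 0.0007, 0.03], 0], [[0, 0, 0.025], 0], [[0, 0, 0.014], 0], [[0, 0, 0], 0]]'

```text
clock: 2.1
position: [474.8, -287.4, 61.8]
tcp_rot: [-3.141, 0.002, -0.248]
wrist_force: [0.3, -0.2, 0.1]
opening: 0.398
finger_force: 0.0
```

Call:
play_rows --plan '[[[0, 0, 0], 0], [[0, 0, 0], 0], [[0, 0, 0], 0], [[0, 0, 0], 0], [[0, 0, 0], 0]]' --grip 0.0 --grip_force 50

```text
clock: 2.6
position: [476.2, -288.4, 63.9]
tcp_rot: [3.141, -0.002, -0.25]
wrist_force: [-0.7, 0.1, 6.9]
opening: 0.134
finger_force: 49.9
```

```bash
python3 go.py; python3 go.py
```

```text
t 2.6 pos [ 476.2 -288.4   63.9] rot [ 3.141e+00 -2.000e-03 -2.500e-01] F [-0.7  0.1  6.9] open 11.8 ff 49.9
t 2.6 pos [ 476.2 -288.4   63.9] rot [ 3.141e+00 -2.000e-03 -2.500e-01] F [-0.7  0.1  6.9] open 11.8 ff 49.9
```

Call:
play_rows --plan '[[[0, 0, -0.0003], 0.12], [[0, 0, -0.0003], 0.13], [[0, 0, -0.0003], 0.13], [[0, 0, -0.0003], 0.13]]'

```text
clock: 3.0
position: [474.7, -288.7, 64.0]
tcp_rot: [3.14, -0.0, -0.764]
wrist_force: [-4.5, -7.8, -2.3]
opening: 0.135
finger_force: 50.0
```

```bash
python3 go.py
```

```text
t 3.0 pos [ 474.7 -288.7   64. ] rot [ 3.14  -0.    -0.764] F [-4.5 -7.8 -2.3] open 11.8 ff 50.0
```

Call:
play_rows --plan '[[[0, 0, -0.0002], -0.13], [[0, 0, -0.0003], -0.13], [[0, 0, -0.0003], -0.13], [[0, 0, -0.0003], -0.13], [[0, 0, -0.0003], -0.13], [[0, 0, -0.0003], -0.13], [[0, 0, -0.0003], -0.13], [[0, 0, -0.0003], -0.13]]'

```text
clock: 3.8
position: [475.2, -287.0, 65.6]
tcp_rot: [-3.14, 0.0, 0.284]
wrist_force: [1.4, 3.2, -6.6]
opening: 0.132
finger_force: 49.9
```

Call:
play_rows --plan '[[[0, 0, -0.0002], 0.13], [[0, 0, -0.0003], 0.13], [[0, 0, -0.0003], 0.13], [[0, 0, -0.0003], 0.13], [[0, 0, -0.0003], 0.13], [[0, 0, -0.0003], 0.13], [[0, 0, -0.0003], 0.13], [[0, 0, -0.0003], 0.13]]'

```text
clock: 4.6
position: [474.7, -288.7, 67.9]
tcp_rot: [3.14, -0.0, -0.764]
wrist_force: [-1.8, -8.5, -8.3]
opening: 0.136
finger_force: 50.0
```

Run:
```python
from h import *
f=snap('scene');c=proj(f,(505,-257,40)).astype(int);print(c)
cv2.imwrite('pics/s1.png',cv2.resize(f['pixels'][c[1]-60:c[1]+60,c[0]-80:c[0]+80,::-1],(800,600),interpolation=cv2.INTER_CUBIC))
```

```text
[162 218]
```

View pics/s1.png

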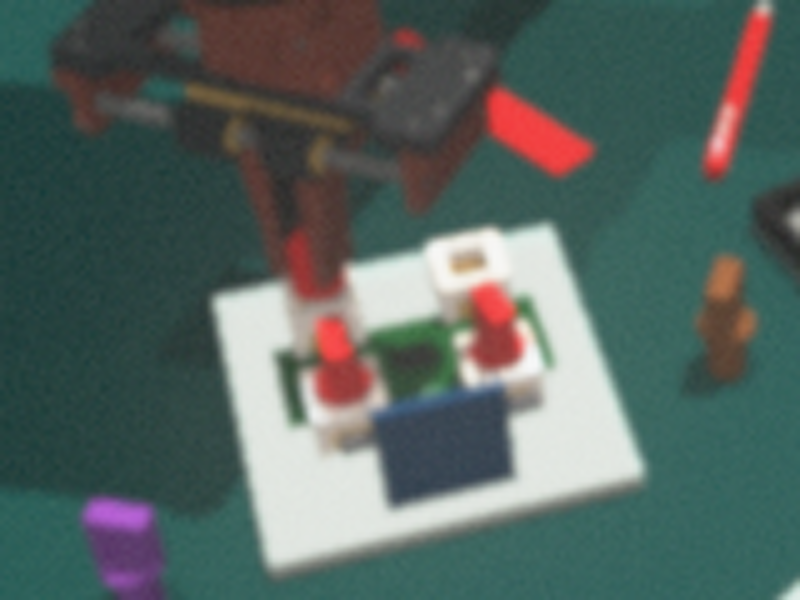

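Call:
play_rows --plan '[[[0, 0, -0.0001], -0.13], [[0, 0, -0.0003], -0.13], [[0, 0, -0.0003], -0.13], [[0, 0, -0.0003], -0.13], [[0, 0, -0.0003], -0.13], [[0, 0, -0.0003], -0.13], [[0, 0, -0.0003], -0.13], [[0, 0, -0.0002], -0.13]]'

```text
clock: 5.45
position: [475.2, -287.0, 70.0]
tcp_rot: [-3.14, 0.0, 0.284]
wrist_force: [2.1, 1.3, -8.3]
opening: 0.132
finger_force: 49.8
```

Call:
play_rows --plan '[[[0, 0, -0.0001], 0.13], [[0, 0, -0.0003], 0.13], [[0, 0, -0.0003], 0.13], [[0, 0, -0.0003], 0.13], [[0, 0, -0.0003], 0.13], [[0, 0, -0.0003], 0.13], [[0, 0, -0.0003], 0.13], [[0, 0, -0.0002], 0.13]]'

```text
clock: 6.25
position: [475.2, -288.4, 72.5]
tcp_rot: [3.141, -0.001, -0.765]
wrist_force: [0.9, -11.1, -6.1]
opening: 0.136
finger_force: 50.0
```

Call:
play_rows --plan '[[[0, 0, -0.0001], -0.13], [[0, 0, -0.0003], -0.13], [[0, 0, -0.0003], -0.13], [[0, 0, -0.0003], -0.13], [[0, 0, -0.0003], -0.13], [[0, 0, -0.0003], -0.13], [[0, 0, -0.0003], -0.13], [[0, 0, -0.0002], -0.13]]'

```text
clock: 7.05
position: [475.1, -287.2, 74.3]
tcp_rot: [-3.14, 0.0, 0.285]
wrist_force: [0.9, 1.9, -4.5]
opening: 0.13
finger_force: 50.0
```

Call:
play_rows --plan '[[[0, 0, -0.0001], 0.13], [[0, 0, -0.0003], 0.13], [[0, 0, -0.0003], 0.13], [[0, 0, -0.0003], 0.13], [[0, 0, -0.0003], 0.13], [[0, 0, -0.0003], 0.13], [[0, 0, -0.0003], 0.13], [[0, 0, -0.0002], 0.13]]'

```text
clock: 7.85
position: [475.6, -288.5, 77.2]
tcp_rot: [3.141, -0.001, -0.765]
wrist_force: [-3.7, -3.5, 2.6]
opening: 0.129
finger_force: 50.0
```

Call:
play_rows --plan '[[[0, 0, -0.0001], -0.13], [[0, 0, -0.0003], -0.13], [[0, 0, -0.0003], -0.13], [[0, 0, -0.0003], -0.13]]'

```text
clock: 8.25
position: [475.6, -288.0, 78.2]
tcp_rot: [3.141, -0.001, -0.235]
wrist_force: [0.7, -1.1, -0.6]
opening: 0.136
finger_force: 50.0
```

Call:
play_rows --plan '[[[0, 0, -0.003], 0], [[0, 0, -0.012], 0], [[0, 0, -0.025], 0], [[0, 0, -0.035], 0], [[0, 0, -0.01], 0], [[0, 0, 0], 0]]'

```text
clock: 8.85
position: [476.4, -288.3, 165.1]
tcp_rot: [3.14, -0.004, -0.242]
wrist_force: [0.1, 0.1, -0.0]
opening: 0.133
finger_force: 50.0
```

```bash
python3 go.py 503,-45,162,0
python3 - <<'E'
from h import *
f=snap('scene');c=proj(f,(480,-270,80)).astype(int)
cv2.imwrite('pics/s2.png',cv2.resize(f['pixels'][c[1]-60:c[1]+60,c[0]-80:c[0]+80,::-1],(640,480),interpolation=cv2.INTER_CUBIC))
E
```

```text
t 8.8 pos [ 476.4 -288.3  165.1] rot [ 3.14  -0.004 -0.242] F [ 0.1  0.1 -0. ] open 11.7 ff 50.0
503,-45,162,0 shift [np.float64(-32.4), np.float64(-242.5), np.float64(3.1)] turn -0.242
```

View pics/s2.png

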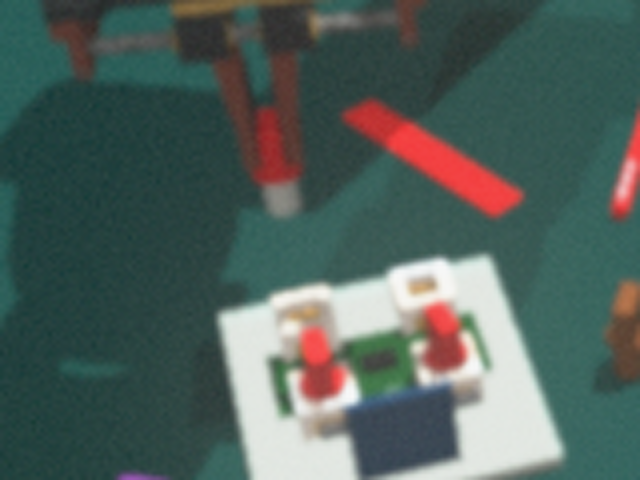

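Pin 1 is out: red tab in the jaws, shank visible at (283,198). Carrying it to the trough.

Call:
play_rows --plan '[[[-0.0054, -0.0404, 0], 0], [[-0.0054, -0.0404, 0], 0], [[-0.0054, -0.0404, 0], 0], [[-0.0054, -0.0404, 0], 0], [[-0.0054, -0.0404, 0], 0], [[-0.0054, -0.0404, 0], 0], [[0, 0, 0.01], -0.12], [[0, 0, 0.01], -0.12]]'

```text
clock: 9.7
position: [500.7, -43.0, 141.4]
tcp_rot: [-3.141, 0.002, 0.006]
wrist_force: [-0.9, -0.6, -0.5]
opening: 0.129
finger_force: 50.0
```

Call:
play_rows --plan '[[[0, 0, 0.03], 0], [[0, 0, 0.03], 0], [[0, 0, 0.015], 0], [[0, 0, 0.006], 0], [[0, 0, 0], 0]]'

```text
clock: 10.2
position: [500.3, -44.4, 60.4]
tcp_rot: [-3.141, 0.003, -0.001]
wrist_force: [-0.0, -0.1, -0.1]
opening: 0.137
finger_force: 50.0
```

```bash
python3 go.py 503,-45,60,0
```

```text
t 10.2 pos [500.3 -44.4  60.4] rot [-3.141e+00  3.000e-03 -1.000e-03] F [-0.  -0.1 -0.1] open 12.1 ff 50.0
503,-45,60,0 shift [np.float64(2.7), np.float64(0.6), np.float64(0.4)] turn -0.001
```

Call:
play_rows --plan '[[[0, 0, 0.001], 0], [[0, 0, 0.001], 0], [[0, 0, 0], 0]]'

```text
clock: 10.5
position: [502.0, -44.7, 60.5]
tcp_rot: [3.141, -0.001, -0.0]
wrist_force: [-0.3, 0.1, 0.2]
opening: 0.134
finger_force: 50.0
```

Call:
play_rows --plan '[[[0, 0, 0], 0], [[0, 0, 0], 0], [[0, 0, -0.02], 0], [[0, 0, -0.04], 0], [[0, 0, -0.03], 0]]' --grip 0.035

```text
clock: 11.0
position: [501.7, -44.6, 151.5]
tcp_rot: [3.142, -0.0, -0.0]
wrist_force: [0.8, 0.1, -0.1]
opening: 0.402
finger_force: 0.0
```

```bash
python3 go.py 538,-294,140,-.03 545,-227,140,-.08
```

```text
t 11.0 pos [501.7 -44.6 151.5] rot [ 3.142 -0.    -0.   ] F [ 0.8  0.1 -0.1] open 35.3 ff 0.0
538,-294,140,-.03 shift [np.float64(36.4), np.float64(249.4), np.float64(11.5)] turn 0.03
545,-227,140,-.08 shift [np.float64(43.3), np.float64(182.4), np.float64(11.5)] turn 0.08
```

Call:
play_rows --plan '[[[0.0087, 0.0365, 0], 0], [[0.0087, 0.0365, 0], 0], [[0.0087, 0.0365, 0], 0], [[0.0087, 0.0365, 0], 0], [[0.0087, 0.0365, 0], 0], [[0, 0, 0.01], 0.08], [[0, 0, 0.01], 0], [[0, 0, 0], 0]]'

```text
clock: 11.8
position: [543.7, -226.4, 128.3]
tcp_rot: [-3.14, 0.003, -0.078]
wrist_force: [-0.7, -0.7, -0.3]
opening: 0.397
finger_force: 0.0
```

```bash
python3 go.py 545,-227,63,-.08; sleep 0; python3 -c "
from h import *
snap('top');"; python3 go.py
```

```text
t 11.8 pos [ 543.7 -226.4  128.3] rot [-3.14e+00  3.00e-03 -7.80e-02] F [-0.7 -0.7 -0.3] open 34.8 ff 0.0
545,-227,63,-.08 shift [np.float64(1.4), np.float64(0.5), np.float64(65.3)] turn 0.002
t 11.8 pos [ 544.1 -226.2  129. ] rot [-3.141e+00  2.000e-03 -7.800e-02] F [ 1.   0.6 -0.2] open 34.8 ff 0.0
```

Call:
play_rows --plan '[[[0.001, 0.0005, 0.03], 0], [[0, 0, 0.025], 0], [[0, 0, 0.01], 0], [[0, 0, 0], 0], [[0, 0, 0], 0]]'

```text
clock: 12.35
position: [546.5, -227.5, 65.6]
tcp_rot: [3.141, -0.001, -0.079]
wrist_force: [1.2, -0.1, 0.6]
opening: 0.4
finger_force: 0.0
```

Call:
play_rows --plan '[[[0, 0, 0], 0], [[0, 0, 0], 0], [[0, 0, 0], 0], [[0, 0, 0], 0], [[0, 0, 0], 0]]' --grip 0.0 --grip_force 50

```text
clock: 12.85
position: [546.7, -227.7, 65.7]
tcp_rot: [3.142, -0.001, -0.081]
wrist_force: [0.3, 2.0, 7.0]
opening: 0.132
finger_force: 49.9
```

Call:
play_rows --plan '[[[0, 0, -0.0002], 0.12], [[0, 0, -0.0003], 0.13], [[0, 0, -0.0003], 0.13], [[0, 0, -0.0002], 0.13]]'

```text
clock: 13.25
position: [546.1, -228.2, 65.8]
tcp_rot: [3.141, -0.001, -0.595]
wrist_force: [0.2, -1.3, -2.1]
opening: 0.134
finger_force: 49.8
```

Call:
play_rows --plan '[[[0, 0, -0.0001], -0.13], [[0, 0, -0.0003], -0.13], [[0, 0, -0.0003], -0.13], [[0, 0, -0.0003], -0.13], [[0, 0, -0.0003], -0.13], [[0, 0, -0.0003], -0.13], [[0, 0, -0.0003], -0.13], [[0, 0, -0.0003], -0.13]]'

```text
clock: 14.05
position: [546.0, -226.3, 67.2]
tcp_rot: [-3.139, -0.001, 0.454]
wrist_force: [4.0, 7.8, -6.6]
opening: 0.135
finger_force: 50.0
```

Call:
play_rows --plan '[[[0, 0, -0.0001], 0.13], [[0, 0, -0.0003], 0.13], [[0, 0, -0.0003], 0.13], [[0, 0, -0.0003], 0.13], [[0, 0, -0.0003], 0.13], [[0, 0, -0.0003], 0.13], [[0, 0, -0.0003], 0.13], [[0, 0, -0.0003], 0.13]]'

```text
clock: 14.85
position: [546.0, -228.5, 69.4]
tcp_rot: [3.141, -0.001, -0.595]
wrist_force: [1.2, -4.4, -8.4]
opening: 0.135
finger_force: 49.9
```

Call:
play_rows --plan '[[[0, 0, -0.0001], -0.13], [[0, 0, -0.0003], -0.13], [[0, 0, -0.0003], -0.13], [[0, 0, -0.0003], -0.13], [[0, 0, -0.0003], -0.13], [[0, 0, -0.0003], -0.13], [[0, 0, -0.0003], -0.13], [[0, 0, -0.0002], -0.13]]'

```text
clock: 15.65
position: [546.0, -226.4, 71.5]
tcp_rot: [-3.139, -0.001, 0.454]
wrist_force: [3.1, 7.0, -5.4]
opening: 0.13
finger_force: 50.0
```

Call:
play_rows --plan '[[[0, 0, -0.0001], 0.13], [[0, 0, -0.0003], 0.13], [[0, 0, -0.0003], 0.13], [[0, 0, -0.0003], 0.13], [[0, 0, -0.0003], 0.13], [[0, 0, -0.0003], 0.13], [[0, 0, -0.0003], 0.13], [[0, 0, -0.0002], 0.13]]'

```text
clock: 16.45
position: [546.0, -228.4, 73.6]
tcp_rot: [3.141, -0.001, -0.595]
wrist_force: [1.8, -4.4, -6.8]
opening: 0.134
finger_force: 49.9
```

Call:
play_rows --plan '[[[0, 0, -0.0001], -0.13], [[0, 0, -0.0003], -0.13], [[0, 0, -0.0003], -0.13], [[0, 0, -0.0003], -0.13], [[0, 0, -0.0003], -0.13], [[0, 0, -0.0003], -0.13], [[0, 0, -0.0003], -0.13], [[0, 0, -0.0002], -0.13]]'

```text
clock: 17.25
position: [546.1, -226.5, 75.7]
tcp_rot: [-3.14, -0.001, 0.454]
wrist_force: [2.7, 6.9, -5.1]
opening: 0.132
finger_force: 49.9
```

Call:
play_rows --plan '[[[0, 0, -0.0001], 0.13], [[0, 0, -0.0003], 0.13], [[0, 0, -0.0003], 0.13], [[0, 0, -0.0003], 0.13], [[0, 0, -0.0003], 0.13], [[0, 0, -0.0003], 0.13], [[0, 0, -0.0003], 0.13], [[0, 0, -0.0002], 0.13]]'

```text
clock: 18.05
position: [546.2, -228.0, 78.7]
tcp_rot: [3.141, -0.001, -0.596]
wrist_force: [-0.3, -0.1, -0.0]
opening: 0.136
finger_force: 49.9
```

Call:
play_rows --plan '[[[0, 0, -0.0001], -0.13], [[0, 0, -0.0003], -0.13], [[0, 0, -0.0003], -0.13], [[0, 0, -0.0003], -0.13]]'

```text
clock: 18.45
position: [546.4, -227.8, 79.7]
tcp_rot: [3.141, -0.001, -0.065]
wrist_force: [1.8, 2.2, -1.2]
opening: 0.133
finger_force: 49.9
```

Call:
play_rows --plan '[[[0, 0, -0.003], 0], [[0, 0, -0.012], 0], [[0, 0, -0.025], 0], [[0, 0, -0.035], 0], [[0, 0, -0.01], 0], [[0, 0, 0], 0]]'

```text
clock: 19.05
position: [546.8, -228.2, 166.8]
tcp_rot: [3.14, -0.003, -0.072]
wrist_force: [-0.3, 0.6, 0.6]
opening: 0.132
finger_force: 49.9
```

Call:
play_rows --plan '[[[-0.0031, -0.0375, 0], 0], [[-0.0031, -0.0375, 0], 0], [[-0.0031, -0.0375, 0], 0], [[-0.0031, -0.0375, 0], 0], [[-0.0031, -0.0375, 0], 0], [[0, 0, 0.01], -0.06], [[0, 0, 0.01], 0], [[0, 0, 0], 0]]'

```text
clock: 19.85
position: [542.0, -39.6, 142.4]
tcp_rot: [-3.141, 0.004, -0.012]
wrist_force: [-0.1, -0.1, -0.1]
opening: 0.13
finger_force: 49.9
```

```bash
python3 go.py 543,-39.5,62,0;python3 - <<'E'
from h import *
f=snap('scene');c=proj(f,(530,-20,60)).astype(int)
cv2.imwrite('pics/s3.png',cv2.resize(f['pixels'][c[1]-60:c[1]+60,c[0]-80:c[0]+80,::-1],(640,480),interpolation=cv2.INTER_CUBIC))
E
```

```text
t 19.9 pos [542.  -39.6 142.4] rot [-3.141  0.004 -0.012] F [-0.1 -0.1 -0.1] open 11.4 ff 49.9
543,-39.5,62,0 shift [np.float64(1.0), np.float64(-0.1), np.float64(80.4)] turn -0.012
```

View pics/s3.png

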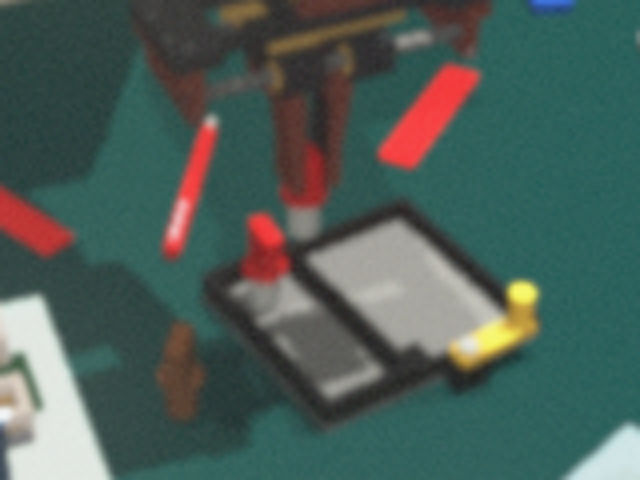

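The first pin stands in the trough at (265,270) and the second hangs above it at (305,200). Lowering.

Call:
play_rows --plan '[[[0, 0, 0.03], 0], [[0, 0, 0.03], 0], [[0, 0, 0.013], 0], [[0, 0, 0.006], 0], [[0, 0, 0.001], 0], [[0, 0, 0], 0]]'

```text
clock: 20.5
position: [544.3, -39.8, 65.4]
tcp_rot: [3.142, -0.001, -0.011]
wrist_force: [0.1, -0.2, 0.0]
opening: 0.132
finger_force: 49.9
```

Call:
play_rows --plan '[[[0, 0, 0], 0], [[0, 0, 0], 0], [[0, 0, -0.02], 0], [[0, 0, -0.04], 0], [[0, 0, -0.03], 0]]' --grip 0.035

```text
clock: 21.0
position: [544.1, -39.5, 156.7]
tcp_rot: [3.142, -0.001, -0.01]
wrist_force: [0.0, -0.6, 0.2]
opening: 0.401
finger_force: 0.0
```

```bash
python3 go.py 538,-294.5,140,-.03
```

```text
t 21.0 pos [544.1 -39.5 156.7] rot [ 3.142e+00 -1.000e-03 -1.000e-02] F [ 0.  -0.6  0.2] open 35.2 ff 0.0
538,-294.5,140,-.03 shift [np.float64(-3.5), np.float64(255.0), np.float64(16.7)] turn 0.02
```

Call:
play_rows --plan '[[[-0.0006, 0.0425, 0], 0], [[-0.0006, 0.0425, 0], 0], [[-0.0006, 0.0425, 0], 0], [[-0.0006, 0.0425, 0], 0], [[-0.0006, 0.0425, 0], 0], [[-0.0005, 0.0425, 0], 0], [[0, 0, 0.015], 0.02], [[0, 0, 0.015], 0]]'

```text
clock: 21.8
position: [537.5, -295.3, 124.6]
tcp_rot: [3.141, -0.001, -0.033]
wrist_force: [-0.2, 0.5, -0.5]
opening: 0.401
finger_force: 0.0
```

```bash
python3 -c "
from h import *
snap('top');snap('top')"; python3 go.py 538.5,-294.5,63,-.03
```

```text
t 21.9 pos [ 535.8 -292.5  122.1] rot [-3.139  0.004 -0.029] F [-0.5  0.1 -0.4] open 35.1 ff 0.0
538.5,-294.5,63,-.03 shift [np.float64(2.7), np.float64(1.9), np.float64(59.1)] turn 0.001
```

Call:
play_rows --plan '[[[0.001, 0.0007, 0.03], 0], [[0, 0, 0.02], 0], [[0, 0, 0.009], 0], [[0, 0, 0], 0], [[0, 0, 0], 0]]'

```text
clock: 22.4
position: [539.1, -294.7, 66.3]
tcp_rot: [3.141, -0.0, -0.029]
wrist_force: [0.0, -0.2, -0.1]
opening: 0.4
finger_force: 0.0
```

Call:
play_rows --plan '[[[0, 0, 0], 0], [[0, 0, 0], 0], [[0, 0, 0], 0], [[0, 0, 0], 0], [[0, 0, 0], 0]]' --grip 0.0 --grip_force 50

```text
clock: 22.9
position: [538.9, -295.3, 66.4]
tcp_rot: [3.141, -0.001, -0.03]
wrist_force: [-0.2, 1.5, 5.5]
opening: 0.13
finger_force: 49.7
```

Call:
play_rows --plan '[[[0, 0, -0.0002], 0.12], [[0, 0, -0.0003], 0.13], [[0, 0, -0.0003], 0.13], [[0, 0, -0.0002], 0.13]]'

```text
clock: 23.3
position: [538.4, -295.5, 66.5]
tcp_rot: [3.141, -0.0, -0.545]
wrist_force: [0.1, -1.1, -1.6]
opening: 0.136
finger_force: 49.9
```

Call:
play_rows --plan '[[[0, 0, -0.0001], -0.13], [[0, 0, -0.0003], -0.13], [[0, 0, -0.0003], -0.13], [[0, 0, -0.0003], -0.13], [[0, 0, -0.0003], -0.13], [[0, 0, -0.0003], -0.13], [[0, 0, -0.0003], -0.13], [[0, 0, -0.0003], -0.13]]'

```text
clock: 24.1
position: [538.0, -294.5, 67.9]
tcp_rot: [-3.14, 0.0, 0.504]
wrist_force: [1.7, 2.6, -5.8]
opening: 0.131
finger_force: 49.8
```

Call:
play_rows --plan '[[[0, 0, -0.0001], 0.13], [[0, 0, -0.0003], 0.13], [[0, 0, -0.0003], 0.13], [[0, 0, -0.0003], 0.13], [[0, 0, -0.0003], 0.13], [[0, 0, -0.0003], 0.13], [[0, 0, -0.0003], 0.13], [[0, 0, -0.0003], 0.13]]'

```text
clock: 24.9
position: [538.0, -295.5, 70.0]
tcp_rot: [3.141, 0.001, -0.545]
wrist_force: [0.2, -1.5, -7.0]
opening: 0.131
finger_force: 49.9
```

Call:
play_rows --plan '[[[0, 0, -0.0001], -0.13], [[0, 0, -0.0003], -0.13], [[0, 0, -0.0003], -0.13], [[0, 0, -0.0003], -0.13], [[0, 0, -0.0003], -0.13], [[0, 0, -0.0003], -0.13], [[0, 0, -0.0003], -0.13], [[0, 0, -0.0002], -0.13]]'

```text
clock: 25.7
position: [538.0, -294.5, 72.0]
tcp_rot: [-3.14, 0.0, 0.504]
wrist_force: [1.9, 2.8, -6.6]
opening: 0.136
finger_force: 49.8
```

Call:
play_rows --plan '[[[0, 0, -0.0001], 0.13], [[0, 0, -0.0003], 0.13], [[0, 0, -0.0003], 0.13], [[0, 0, -0.0003], 0.13], [[0, 0, -0.0003], 0.13], [[0, 0, -0.0003], 0.13], [[0, 0, -0.0003], 0.13], [[0, 0, -0.0002], 0.13]]'

```text
clock: 26.5
position: [538.1, -295.5, 74.2]
tcp_rot: [3.141, 0.001, -0.545]
wrist_force: [-0.1, -1.8, -7.8]
opening: 0.134
finger_force: 49.9
```

Call:
play_rows --plan '[[[0, 0, -0.0001], -0.13], [[0, 0, -0.0003], -0.13], [[0, 0, -0.0003], -0.13], [[0, 0, -0.0003], -0.13], [[0, 0, -0.0003], -0.13], [[0, 0, -0.0003], -0.13], [[0, 0, -0.0003], -0.13], [[0, 0, -0.0002], -0.13]]'

```text
clock: 27.3
position: [538.2, -294.5, 76.2]
tcp_rot: [-3.14, 0.0, 0.505]
wrist_force: [2.3, 1.2, -5.7]
opening: 0.134
finger_force: 49.8
```

Call:
play_rows --plan '[[[0, 0, -0.0001], 0.13], [[0, 0, -0.0003], 0.13], [[0, 0, -0.0003], 0.13], [[0, 0, -0.0003], 0.13], [[0, 0, -0.0003], 0.13], [[0, 0, -0.0003], 0.13], [[0, 0, -0.0003], 0.13], [[0, 0, -0.0002], 0.13]]'

```text
clock: 28.1
position: [538.4, -295.4, 79.4]
tcp_rot: [3.141, 0.0, -0.546]
wrist_force: [-0.7, -0.2, 1.3]
opening: 0.129
finger_force: 49.9
```

Call:
play_rows --plan '[[[0, 0, -0.0001], -0.13], [[0, 0, -0.0003], -0.13], [[0, 0, -0.0003], -0.13], [[0, 0, -0.0003], -0.13]]'

```text
clock: 28.5
position: [538.4, -295.4, 80.4]
tcp_rot: [3.142, 0.0, -0.015]
wrist_force: [0.0, 0.1, -0.8]
opening: 0.132
finger_force: 49.9
```

Call:
play_rows --plan '[[[0, 0, -0.003], 0], [[0, 0, -0.012], 0], [[0, 0, -0.025], 0], [[0, 0, -0.035], 0], [[0, 0, -0.01], 0], [[0, 0, 0], 0]]'

```text
clock: 29.1
position: [539.6, -295.9, 167.9]
tcp_rot: [3.139, -0.004, -0.022]
wrist_force: [0.0, -0.4, -0.1]
opening: 0.133
finger_force: 49.9
```

Call:
play_rows --plan '[[[0.0066, -0.0436, 0], 0], [[0.0067, -0.0436, 0], 0], [[0.0067, -0.0436, 0], 0], [[0.0066, -0.0436, 0], 0], [[0.0067, -0.0436, 0], 0], [[0.0067, -0.0436, 0], 0], [[0, 0, 0.02], 0], [[0, 0, 0], 0]]'

```text
clock: 29.9
position: [581.5, -33.0, 142.3]
tcp_rot: [-3.141, 0.006, -0.019]
wrist_force: [0.2, -0.3, -1.1]
opening: 0.134
finger_force: 49.9
```

```bash
python3 -c "
from h import *
snap('top');snap('top')"; python3 go.py 582.5,-34,63,-.01
```

```text
t 30.0 pos [582.8 -34.7 144.3] rot [-3.142e+00  3.000e-03 -2.100e-02] F [ 0.3 -0.9 -0.1] open 11.8 ff 49.9
582.5,-34,63,-.01 shift [np.float64(-0.3), np.float64(-0.7), np.float64(81.3)] turn -0.011
```

Call:
play_rows --plan '[[[0, 0, 0.03], 0], [[0, 0, 0.03], 0], [[0, 0, 0.013], 0], [[0, 0, 0.006], 0], [[0, 0, 0.001], 0], [[0, 0, 0], 0]]'

```text
clock: 30.6
position: [584.6, -34.9, 66.4]
tcp_rot: [3.141, -0.001, -0.021]
wrist_force: [0.1, 0.4, -0.1]
opening: 0.133
finger_force: 49.9
```

Call:
play_rows --plan '[[[0, 0, 0], 0], [[0, 0, 0], 0], [[0, 0, -0.02], 0], [[0, 0, -0.04], 0], [[0, 0, -0.03], 0], [[0, 0, -0.02], 0]]' --grip 0.04

```text
clock: 31.2
position: [584.9, -34.5, 178.6]
tcp_rot: [3.141, -0.004, -0.02]
wrist_force: [-0.0, 0.4, -0.0]
opening: 0.458
finger_force: 0.0
```

```bash
cat > br.py <<'E'
import sys,meas
from meas import *
f=snap('top');meas.f=f
hsv=cv2.cvtColor(f['pixels'],cv2.COLOR_RGB2HSV).astype(int);H,Sa,V=hsv[...,0],hsv[...,1],hsv[...,2]
for q,a in poly((V>170)&(Sa<50),(80,140,140,265),2): print(a,q.round(1).tolist())
E
python3 br.py; python3 go.py 544,285,150,-.106
```

```text
889.15625 [[123.9, 149.6], [118.6, 150.1], [117.1, 161.1], [109.6, 162.1], [108.6, 169.9], [115.6, 171.1], [113.6, 184.9], [93.6, 183.1], [92.1, 195.4], [124.4, 197.9], [130.4, 157.1], [124.4, 154.9]]
694.5625 [[95.1, 216.6], [83.6, 251.9], [102.9, 257.4], [106.9, 244.6], [101.1, 242.6], [103.1, 232.4], [111.4, 231.9], [113.4, 222.1]]
t 31.2 pos [586.4 -34.6 181.1] rot [ 3.141 -0.008 -0.02 ] F [ 2.3 -0.2  2.8] open 39.6 ff 0.0
544,285,150,-.106 shift [np.float64(-48.8), np.float64(-318.7), np.float64(31.1)] turn 0.086
```

Call:
play_rows --plan '[[[-0.0067, -0.0453, 0], 0], [[-0.0067, -0.0453, 0], 0], [[-0.0067, -0.0453, 0], 0], [[-0.0067, -0.0453, 0], 0], [[-0.0067, -0.0453, 0], 0], [[-0.0066, -0.0453, 0], 0], [[-0.0066, -0.0453, 0], 0], [[0, 0, 0.03], 0.085]]'

```text
clock: 32.05
position: [545.5, 290.0, 148.8]
tcp_rot: [-3.135, -0.008, -0.101]
wrist_force: [0.7, -0.4, -0.1]
opening: 0.456
finger_force: 0.0
```

Call:
play_rows --plan '[[[0, 0, 0.03], 0], [[0, 0, 0.02], 0], [[0, 0, 0], 0], [[0, 0, 0], 0]]'

```text
clock: 32.45
position: [543.6, 283.5, 95.5]
tcp_rot: [3.141, 0.0, -0.105]
wrist_force: [-0.0, 0.5, 0.0]
opening: 0.455
finger_force: 0.0
```

```bash
python3 go.py 544.8,282.6,33,-.106
```

```text
t 32.5 pos [543.6 283.5  95.5] rot [ 3.141  0.    -0.105] F [-0.   0.5  0. ] open 39.9 ff 0.0
544.8,282.6,33,-.106 shift [np.float64(1.3), np.float64(0.7), np.float64(62.5)] turn 0.001
```

Call:
play_rows --plan '[[[0.001, 0.0007, 0.03], 0], [[0, 0, 0.02], 0], [[0, 0, 0.008], 0], [[0, 0, 0.004], 0], [[0, 0, 0], 0], [[0, 0, 0], 0]]'

```text
clock: 33.05
position: [545.3, 283.0, 34.7]
tcp_rot: [-3.141, -0.002, -0.105]
wrist_force: [0.6, -0.4, -1.3]
opening: 0.457
finger_force: 0.0
```

Call:
play_rows --plan '[[[0, 0, 0], 0], [[0, 0, 0], 0], [[0, 0, 0], 0], [[0, 0, 0], 0], [[0, 0, 0], 0], [[0, 0, 0], 0]]' --grip 0.0 --grip_force 45

```text
clock: 33.65
position: [544.6, 282.8, 33.7]
tcp_rot: [-3.141, -0.0, -0.105]
wrist_force: [0.1, 0.7, 2.5]
opening: 0.113
finger_force: 45.0
```

```bash
python3 br.py; python3 go.py
```

```text
697.5625 [[95.1, 216.6], [83.6, 251.9], [102.9, 257.4], [106.9, 244.6], [100.4, 241.9], [103.1, 232.4], [111.4, 231.9], [113.4, 222.1]]
199.6875 [[100.6, 190.1], [100.6, 195.9], [125.4, 197.9], [124.9, 189.6]]
107.1875 [[120.1, 148.6], [117.9, 159.1], [125.1, 163.4], [128.9, 162.4], [130.4, 157.1], [125.1, 155.6], [124.9, 150.6]]
t 33.7 pos [544.6 282.8  33.7] rot [-3.141 -0.    -0.105] F [-0.2  0.8  2.4] open 9.5 ff 45.0
```

Call:
play_rows --plan '[[[0, 0, -0.005], 0], [[0, 0, -0.015], 0], [[0, 0, -0.03], 0], [[0, 0, -0.03], 0], [[0, 0, -0.01], 0], [[0, 0, 0], 0]]'

```text
clock: 34.3
position: [545.6, 283.1, 125.6]
tcp_rot: [-3.14, -0.003, -0.105]
wrist_force: [0.5, 0.2, -0.5]
opening: 0.112
finger_force: 45.0
```

Call:
play_rows --plan '[[[0.001, 0.02, 0], 0], [[0.001, 0.04, 0], 0], [[0.001, 0.04, 0], 0], [[0.001, 0.04, 0], 0], [[0.001, 0.04, 0], 0], [[0.001, 0.04, 0], 0], [[0.001, 0.04, 0], 0], [[0.001, 0.02, 0], 0]]'

```text
clock: 35.1
position: [520.5, -0.0, 121.8]
tcp_rot: [3.141, 0.004, -0.107]
wrist_force: [0.2, -0.3, -0.9]
opening: 0.11
finger_force: 45.0
```

Call:
play_rows --plan '[[[0, 0, 0], -0.08], [[0, 0, 0], -0.08], [[0, 0, 0.01], -0.08], [[0, 0, 0], 0], [[0, 0, 0], 0]]'

```text
clock: 35.6
position: [521.7, 2.8, 112.4]
tcp_rot: [-3.141, 0.003, 0.132]
wrist_force: [0.9, 1.4, -0.5]
opening: 0.112
finger_force: 45.0
```

```bash
python3 go.py 522.8,3.4,60,.137
python3 - <<'E'
from h import *
f=snap('scene');c=proj(f,(530,10,60)).astype(int)
g=snap('top');d=proj(g,(530,10,60)).astype(int)
im=[cv2.resize(k['pixels'][e[1]-50:e[1]+50,e[0]-50:e[0]+50,::-1],(400,400),interpolation=cv2.INTER_CUBIC) for k,e in((f,c),(g,d))]
cv2.imwrite('pics/s4.png',np.hstack(im))
E
```

```text
t 35.6 pos [521.7   2.8 112.4] rot [-3.141e+00  3.000e-03  1.320e-01] F [ 0.9  1.4 -0.5] open 9.8 ff 45.0
522.8,3.4,60,.137 shift [np.float64(1.1), np.float64(-0.4), np.float64(52.4)] turn -0.005
```

View pics/s4.png

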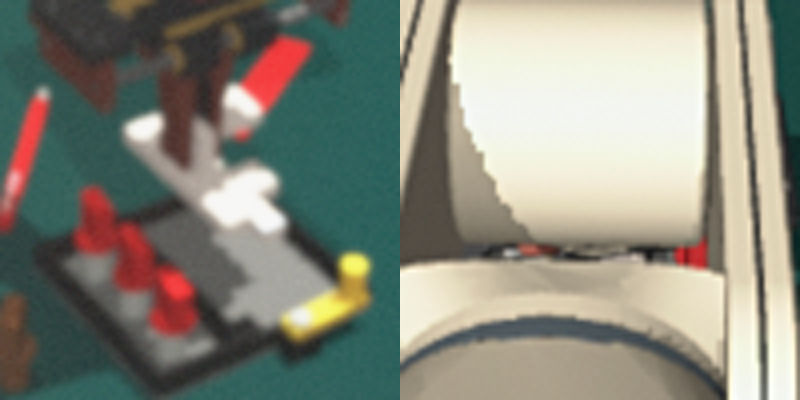

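Three pins stand in the trough (scene crop (97,220), (135,258), (175,300)). A hangs above the pocket, the right way round. Lowering.

Call:
play_rows --plan '[[[0.001, -0.0003, 0.02], -0.004], [[0, 0, 0.02], 0], [[0, 0, 0.012], 0], [[0, 0, 0.004], 0], [[0, 0, 0], 0], [[0, 0, 0], 0]]'

```text
clock: 36.3
position: [524.4, 3.8, 58.0]
tcp_rot: [3.141, -0.001, 0.139]
wrist_force: [0.7, -1.0, -0.3]
opening: 0.112
finger_force: 45.0
```

```bash
python3 go.py 522.8,3.4,38,.137
python3 - <<'E'
from h import *
f=snap('scene');c=proj(f,(530,10,30)).astype(int)
cv2.imwrite('pics/s5.png',cv2.resize(f['pixels'][c[1]-38:c[1]+42,c[0]-50:c[0]+50,::-1],(750,600),interpolation=cv2.INTER_CUBIC))
E
```

```text
t 36.3 pos [524.4   3.8  58. ] rot [ 3.141e+00 -1.000e-03  1.390e-01] F [ 0.7 -1.  -0.3] open 9.8 ff 45.0
522.8,3.4,38,.137 shift [np.float64(-1.7), np.float64(0.2), np.float64(20.0)] turn 0.002
```

View pics/s5.png

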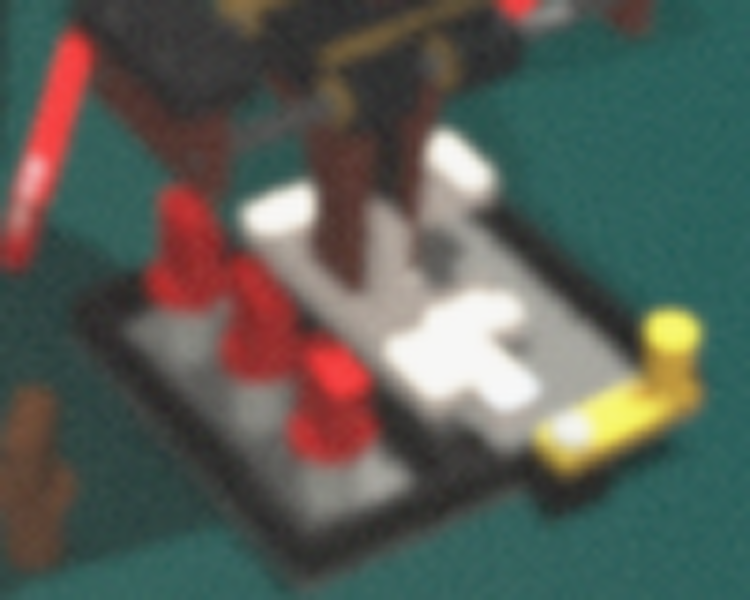

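Call:
play_rows --plan '[[[-0.001, 0, 0.005], 0], [[0, 0, 0.002], 0], [[0, 0, 0.002], 0], [[0, 0, 0.002], 0], [[0, 0, 0], 0]]'

```text
clock: 36.85
position: [525.4, 4.0, 51.6]
tcp_rot: [3.141, -0.006, 0.139]
wrist_force: [-12.2, 2.7, 55.3]
opening: 0.113
finger_force: 45.1
```

Call:
play_rows --plan '[[[0, 0, 0.0015], 0], [[0, 0, 0.0015], 0], [[0, 0, 0.001], 0], [[0, 0, 0], 0]]'

```text
clock: 37.25
position: [527.0, 4.2, 48.9]
tcp_rot: [3.141, -0.009, 0.139]
wrist_force: [-11.8, 4.8, 65.0]
opening: 0.108
finger_force: 48.7
```

Call:
play_rows --plan '[[[0, 0, -0.006], 0], [[0, 0, -0.006], 0], [[0, 0, 0], 0], [[0, 0, 0], 0]]'

```text
clock: 37.65
position: [522.7, 3.6, 54.1]
tcp_rot: [-3.142, 0.001, 0.139]
wrist_force: [-0.6, -0.3, -1.4]
opening: 0.109
finger_force: 46.5
```

```bash
python3 go.py 522.8,3.4,38,.137
cat > sc.py <<'E'
import meas
from meas import *
f=snap('scene');meas.f=f
hsv=cv2.cvtColor(f['pixels'],cv2.COLOR_RGB2HSV).astype(int);H,Sa,V=hsv[...,0],hsv[...,1],hsv[...,2]
c=proj(f,(530,10,30)).astype(int);bx=(c[0]-50,c[1]-40,c[0]+60,c[1]+50)
crop=f['pixels'][bx[1]:bx[3],bx[0]:bx[2],::-1]
cv2.imwrite('pics/sc.png',cv2.resize(crop,(0,0),fx=6,fy=6,interpolation=cv2.INTER_CUBIC))
print(bx)
for n,m in (('white',(V>215)&(Sa<30)),('black',V<50)):
    for q,a in poly(m,bx,1.2): print(n,a,q.round(1).tolist())
T=lambda x,y,z:proj(f,[532.9+x*.9906-y*.1366,32.8+x*.1366+y*.9906,z]).round(1).tolist()
print('tray outer exp',T(68,48,16),T(68,-104,20),T(-68,-104,20),T(-68,48,16))
E
python3 sc.py
```

```text
t 37.6 pos [522.7   3.6  54.1] rot [-3.142e+00  1.000e-03  1.390e-01] F [-0.6 -0.3 -1.4] open 9.6 ff 46.5
522.8,3.4,38,.137 shift [np.float64(0.0), np.float64(0.2), np.float64(16.1)] turn 0.002
(np.int64(223), np.int64(156), np.int64(333), np.int64(246))
white 163.875 [[273.6, 203.4], [279.1, 209.4], [284.9, 208.4], [289.4, 210.9], [292.9, 208.4], [287.4, 202.9], [290.4, 198.9], [289.9, 196.6], [281.1, 197.6]]
black 50.125 [[236.9, 202.1], [237.6, 206.1], [254.1, 222.1], [248.4, 213.1]]
tray outer exp [315.6, 207.7] [262.6, 230.7] [231.1, 197.0] [282.0, 177.6]
```

View pics/sc.png

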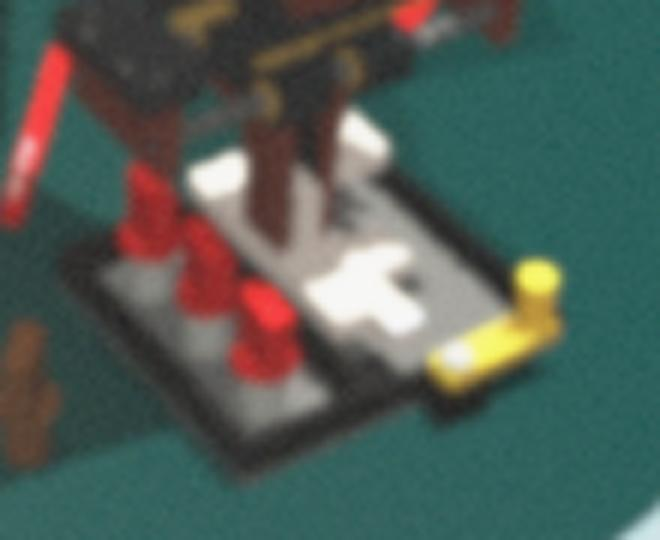

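Run:
```python
from sc import *
o=[(292.9,208.4),(289.4,210.9),(284.9,208.4),(279.1,209.4),(287.4,202.9),(281.1,197.6)]
m=[(75,15),(75,1),(60,1),(60,-14),(44,15),(21,15)]
for z in (28,30,32): print(z,fit(m,world(o,z)))
for th in (60,75,90):
  for q,a in poly((V<th)&(Sa<110),(223,190,333,246),1.5): print(th,a,q.round(1).tolist())
for q,a in poly((V>85)&(V<215)&(Sa<60),(230,180,320,235),1.5): print('grey',a,q.round(1).tolist())
T=lambda x,y,z:proj(f,[532.9+x*.9906-y*.1366,32.8+x*.1366+y*.9906,z]).round(1).tolist()
print([T(x,y,4) for x,y in((62,-98),(62,-48),(47,-42),(47,-27),(62,-27),(62,42))],[T(x,y,0) for x,y in((68,48),(68,-104),(-68,-104))])
```

```text
(np.int64(223), np.int64(156), np.int64(333), np.int64(246))
white 163.53125 [[273.9, 202.9], [275.6, 207.1], [279.1, 209.4], [284.9, 208.4], [288.9, 211.4], [292.4, 208.9], [287.4, 202.9], [290.4, 198.9], [289.9, 196.6], [281.1, 197.6]]
black 66.78125 [[235.9, 197.1], [236.4, 198.9], [233.6, 200.4], [252.4, 220.4], [251.4, 216.9], [237.4, 202.9], [240.1, 196.6], [237.1, 198.4]]
tray outer exp [315.6, 207.7] [262.6, 230.7] [231.1, 197.0] [282.0, 177.6]
28 (array([516.6,   8.8]), np.float64(0.112), [[-4.4, -0.1], [-1.8, 2.2], [1.2, -1.5], [-3.0, -0.5], [4.1, 0.9], [3.9, -1.1]])
30 (array([518.5,   7.6]), np.float64(0.112), [[-4.5, -0.1], [-1.8, 2.2], [1.2, -1.5], [-3.0, -0.5], [4.1, 0.9], [4.0, -1.1]])
32 (array([520.4,   6.5]), np.float64(0.112), [[-4.5, -0.2], [-1.9, 2.2], [1.2, -1.5], [-3.0, -0.4], [4.1, 0.9], [4.1, -1.1]])
60 424.78125 [[231.6, 198.1], [234.6, 204.9], [263.1, 234.1], [289.1, 222.4], [298.9, 225.4], [307.1, 219.1], [298.4, 222.1], [292.9, 218.6], [283.9, 220.4], [273.9, 211.1], [279.1, 222.4], [263.1, 229.6], [238.4, 201.9], [241.4, 197.9], [240.4, 194.1]]
60 57.34
[... 1024 characters left out ...]
5.4, 189.6], [227.6, 189.6], [225.9, 193.6]]
90 106.40625 [[289.6, 189.6], [307.4, 204.9], [307.9, 198.9], [297.4, 189.6]]
grey 991.59375 [[252.6, 183.1], [253.6, 189.1], [276.9, 212.4], [284.9, 214.4], [289.1, 218.4], [307.4, 206.9], [285.4, 185.9], [288.4, 179.6], [285.9, 181.6], [278.6, 179.6], [277.1, 187.1], [271.9, 183.1], [269.4, 197.1], [263.4, 190.9], [263.4, 179.6]]
grey 282.53125 [[240.6, 201.1], [264.1, 227.4], [277.4, 222.9], [273.6, 216.6], [267.9, 220.6], [260.4, 217.9], [261.4, 210.1], [251.4, 206.9], [251.9, 199.6], [242.6, 199.1]]
[[263.1, 233.1], [281.0, 224.9], [279.3, 220.1], [284.5, 217.8], [288.3, 221.5], [311.5, 210.9]] [[314.9, 212.6], [262.3, 237.0], [231.3, 203.1]]
```

Call:
play_rows --plan '[[[0, 0, 0.002], 0], [[0, 0, 0.002], 0], [[0, 0, 0], 0], [[0, 0, 0], 0]]'

```text
clock: 38.15
position: [522.9, 3.7, 50.2]
tcp_rot: [-3.142, 0.001, 0.139]
wrist_force: [-0.1, 0.4, -1.0]
opening: 0.107
finger_force: 46.5
```

```bash
cat > ob.py <<'E'
from h import *
o=robot.get_obs();print(o['position'].round(1),'F',o['wrist_force'].round(1),'M',o['moment'].round(2),o['tcp_rot'].round(3))
E
python3 ob.py
```

```text
[522.9   3.7  50.2] F [-0.1  0.4 -1. ] M [-0.02 -0.01  0.02] [-3.142e+00  1.000e-03  1.390e-01]
```

Call:
play_rows --plan '[[[0, 0, 0.001], 0], [[0, 0, 0.001], 0], [[0, 0, 0], 0]]'

```text
clock: 38.45
position: [523.0, 3.7, 49.4]
tcp_rot: [3.142, -0.0, 0.139]
wrist_force: [-4.7, -0.7, 11.9]
opening: 0.114
finger_force: 46.2
```

```bash
python3 ob.py
```

```text
[523.    3.7  49.4] F [-4.7 -0.7 11.9] M [-0.05  0.4  -0.04] [ 3.142 -0.     0.139]
```

Call:
play_rows --plan '[[[0, 0, -0.002], 0], [[0.0025, 0, 0], 0], [[0, 0, 0.001], 0], [[0, 0, 0.001], 0], [[0, 0, 0.001], 0], [[0, 0, 0], 0]]'

```text
clock: 39.05
position: [526.2, 4.1, 49.2]
tcp_rot: [3.141, -0.001, 0.139]
wrist_force: [-6.2, 0.9, 23.8]
opening: 0.11
finger_force: 46.4
```

```bash
python3 ob.py
```

```text
[526.2   4.1  49.2] F [-6.2  0.9 23.8] M [-0.11  0.59 -0.04] [ 3.141e+00 -1.000e-03  1.390e-01]
```

Call:
play_rows --plan '[[[0, 0, -0.003], 0], [[-0.005, 0, 0], 0], [[0, 0, 0.001], 0], [[0, 0, 0.001], 0], [[0, 0, 0.001], 0], [[0, 0, 0], 0]]'

```text
clock: 39.65
position: [519.6, 3.3, 49.1]
tcp_rot: [-3.141, 0.002, 0.139]
wrist_force: [-10.9, -0.0, 31.7]
opening: 0.107
finger_force: 48.2
```

```bash
python3 ob.py
```

```text
[519.6   3.3  49.1] F [-10.9  -0.   31.7] M [-0.27  1.31 -0.07] [-3.141e+00  2.000e-03  1.390e-01]
```

Call:
play_rows --plan '[[[0, 0, -0.003], 0], [[0.0025, -0.0025, 0], 0], [[0, 0, 0.001], 0], [[0, 0, 0.001], 0], [[0, 0, 0.001], 0], [[0, 0, 0], 0]]'

```text
clock: 40.25
position: [522.3, 6.1, 46.9]
tcp_rot: [-3.141, 0.001, 0.139]
wrist_force: [0.6, 0.2, -0.8]
opening: 0.109
finger_force: 47.4
```

```bash
python3 ob.py
```

```text
[522.3   6.1  46.9] F [ 0.6  0.2 -0.8] M [ 0.02 -0.08  0.  ] [-3.141e+00  1.000e-03  1.390e-01]
```

Call:
play_rows --plan '[[[0, 0, 0.0015], 0], [[0, 0, 0.0015], 0], [[0, 0, 0.001], 0], [[0, 0, 0], 0]]'

```text
clock: 40.65
position: [523.1, 6.1, 44.3]
tcp_rot: [3.142, -0.0, 0.139]
wrist_force: [-1.7, -0.3, 9.5]
opening: 0.108
finger_force: 50.5
```

```bash
python3 ob.py
```

```text
[523.1   6.1  44.3] F [-1.7 -0.3  9.5] M [0.11 0.81 0.03] [ 3.142 -0.     0.139]
```

Call:
play_rows --plan '[[[0, 0, -0.003], 0], [[0.002, 0, 0], 0], [[0, 0, 0.001], 0], [[0, 0, 0.001], 0], [[0, 0, 0.001], 0], [[0, 0, 0], 0]]'

```text
clock: 41.25
position: [524.4, 6.4, 43.1]
tcp_rot: [-3.141, 0.001, 0.139]
wrist_force: [0.8, 0.1, -1.3]
opening: 0.107
finger_force: 49.5
```

```bash
python3 ob.py; python3 sc.py
```

```text
[524.4   6.4  43.1] F [ 0.8  0.1 -1.3] M [ 0.03 -0.    0.07] [-3.141e+00  1.000e-03  1.390e-01]
(np.int64(223), np.int64(156), np.int64(333), np.int64(246))
white 166.84375 [[274.6, 207.1], [280.1, 213.4], [285.4, 211.9], [290.9, 214.4], [293.4, 212.9], [288.4, 205.9], [291.4, 201.9], [288.9, 199.6], [281.1, 201.6]]
black 99.15625 [[234.9, 196.6], [233.9, 202.1], [254.9, 223.1], [253.4, 219.1], [237.4, 201.9], [240.9, 197.4], [240.4, 195.4]]
tray outer exp [315.6, 207.7] [262.6, 230.7] [231.1, 197.0] [282.0, 177.6]
```

View pics/sc.png

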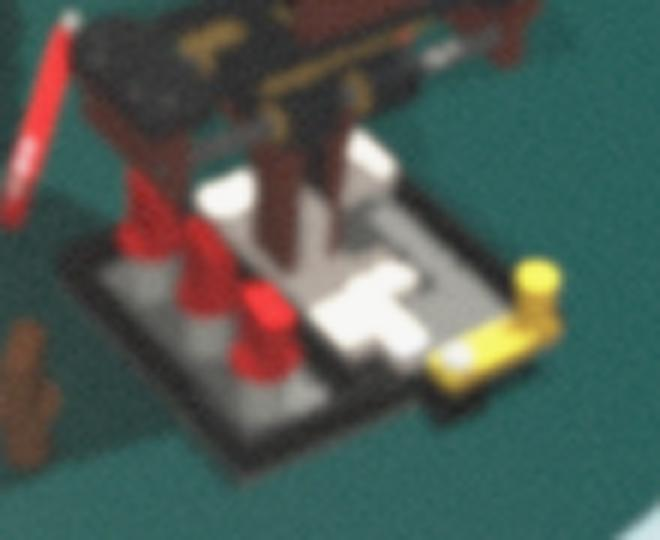

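A now sits inside the pocket walls, its nose at (395,345) by the +x wall. Continuing down.

Call:
play_rows --plan '[[[0, 0, 0.001], 0], [[0, 0, 0.001], 0], [[0, 0, 0.001], 0], [[0, 0, 0.001], 0], [[0, 0, 0], 0]]'

```text
clock: 41.8
position: [524.6, 6.4, 39.3]
tcp_rot: [-3.142, 0.0, 0.139]
wrist_force: [0.3, 0.2, -1.2]
opening: 0.11
finger_force: 49.5
```

```bash
python3 ob.py
```

```text
[524.6   6.4  39.3] F [ 0.3  0.2 -1.2] M [-0.02  0.03  0.02] [-3.142  0.     0.139]
```

Call:
play_rows --plan '[[[0, 0, 0.001], 0], [[0, 0, 0.001], 0], [[0, 0, 0.001], 0], [[0, 0, 0], 0]]'

```text
clock: 42.2
position: [524.6, 6.4, 36.3]
tcp_rot: [-3.142, 0.0, 0.139]
wrist_force: [0.1, 0.2, -1.3]
opening: 0.111
finger_force: 49.5
```

```bash
python3 ob.py
```

```text
[524.6   6.4  36.3] F [ 0.1  0.2 -1.3] M [-0.05 -0.   -0.  ] [-3.142  0.     0.139]
```

Call:
play_rows --plan '[[[0, 0, 0.001], 0], [[0, 0, 0.001], 0], [[0, 0, 0], 0]]'

```text
clock: 42.5
position: [524.7, 6.4, 34.5]
tcp_rot: [3.142, -0.0, 0.139]
wrist_force: [-0.1, -0.5, -1.1]
opening: 0.111
finger_force: 49.5
```

Call:
play_rows --plan '[[[0, 0, 0.001], 0], [[0, 0, 0.001], 0], [[0, 0, 0], 0]]'

```text
clock: 42.8
position: [524.5, 6.4, 33.3]
tcp_rot: [3.142, 0.0, 0.139]
wrist_force: [-5.4, -0.6, 10.5]
opening: 0.112
finger_force: 50.2
```

```bash
python3 ob.py
```

```text
[524.5   6.4  33.3] F [-5.4 -0.6 10.5] M [0.03 0.29 0.01] [3.142 0.    0.139]
```

Call:
play_rows --plan '[[[0, 0, -0.0005], 0], [[0, 0, 0], 0], [[0, 0, 0], 0], [[0, 0, -0.01], 0], [[0, 0, -0.03], 0], [[0, 0, -0.04], 0], [[0, 0, -0.04], 0]]' --grip 0.025

```text
clock: 43.5
position: [524.2, 6.5, 153.9]
tcp_rot: [-3.141, 0.001, 0.139]
wrist_force: [0.4, -0.0, 0.6]
opening: 0.282
finger_force: 0.0
```

```bash
python3 sc.py; python3 go.py 397.5,344.5,140,-.278
python3 - <<'E'
from h import *
f=snap('top')
cv2.imwrite('pics/t6.png',cv2.resize(f['pixels'][130:270,70:300,::-1],(0,0),fx=3.4,fy=3.4,interpolation=cv2.INTER_CUBIC))
E
```

```text
(np.int64(223), np.int64(156), np.int64(333), np.int64(246))
white 174.40625 [[274.6, 207.1], [281.1, 215.4], [285.9, 214.4], [291.9, 216.4], [293.4, 214.9], [288.4, 208.9], [291.4, 205.9], [291.4, 203.1], [286.9, 199.6], [283.6, 200.1], [282.9, 204.6]]
white 161.875 [[287.4, 186.1], [280.1, 180.6], [265.6, 187.9], [273.9, 194.4], [275.1, 192.4], [284.9, 189.4]]
tray outer exp [315.6, 207.7] [262.6, 230.7] [231.1, 197.0] [282.0, 177.6]
t 43.5 pos [527.9   6.5 160. ] rot [ 3.14  -0.008  0.139] F [ 1.6 -0.   3.8] open 25.1 ff 0.0
397.5,344.5,140,-.278 shift [np.float64(-82.2), np.float64(-352.8), np.float64(20.0)] turn 0.417
```

View pics/sc.png

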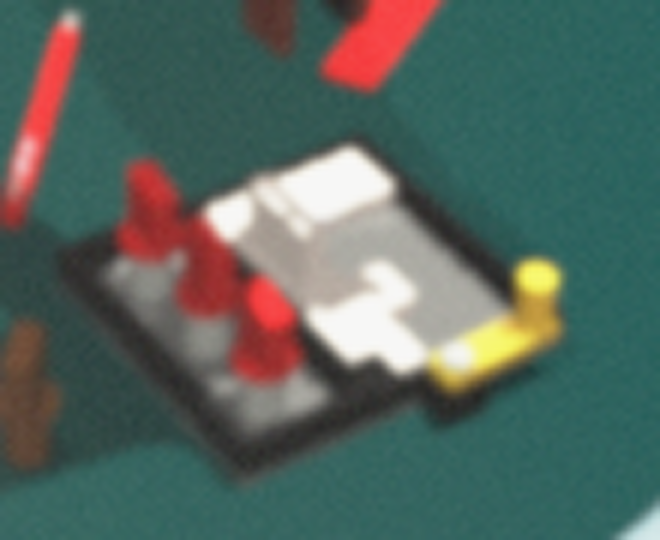

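A lies flat in the pocket, its tongue at (390,285) and leg at (340,185). Now B. Joint 6's range forces the half-turned grasp.

Call:
play_rows --plan '[[[-0.0099, -0.0441, 0], 0], [[-0.0099, -0.0441, 0], 0], [[-0.0099, -0.0441, 0], 0], [[-0.0099, -0.0441, 0], 0], [[-0.0099, -0.0441, 0], 0], [[-0.0098, -0.0441, 0], 0], [[-0.0098, -0.0441, 0], 0], [[-0.0098, -0.044, 0], 0]]' --grip 0.04

```text
clock: 44.4
position: [396.5, 346.2, 152.2]
tcp_rot: [3.141, 0.001, 0.139]
wrist_force: [0.3, -0.4, 0.1]
opening: 0.455
finger_force: 0.0
```

Call:
play_rows --plan '[[[0, 0, 0], -0.1434], [[0, 0, 0], -0.1434], [[0, 0, 0], -0.1434], [[0, 0, 0], -0.1434], [[0, 0, 0], -0.1434], [[0, 0, 0], -0.1434], [[0, 0, 0], -0.1434], [[0, 0, 0], -0.1434]]'

```text
clock: 45.2
position: [397.3, 344.5, 152.0]
tcp_rot: [-3.141, 0.001, 1.292]
wrist_force: [-0.2, 0.0, -0.4]
opening: 0.451
finger_force: 0.0
```

Call:
play_rows --plan '[[[0, 0, 0], -0.1434], [[0, 0, 0], -0.1434], [[0, 0, 0], -0.1434], [[0, 0, 0], -0.1434], [[0, 0, 0], -0.1434], [[0, 0, 0], -0.1434], [[0, 0, 0], -0.1434], [[0, 0, 0], -0.1434]]'

```text
clock: 46.0
position: [397.4, 344.5, 152.0]
tcp_rot: [-3.14, -0.0, 2.439]
wrist_force: [-1.1, -0.3, 0.1]
opening: 0.458
finger_force: 0.0
```

Call:
play_rows --plan '[[[0, 0, 0.02], -0.1434], [[0, 0, 0.02], -0.1434], [[0, 0, 0.01], -0.1434], [[0, 0, 0], 0], [[0, 0, 0], 0]]'

```text
clock: 46.5
position: [397.5, 344.6, 102.5]
tcp_rot: [-3.141, -0.001, 2.859]
wrist_force: [-0.7, -0.9, -0.5]
opening: 0.455
finger_force: 0.0
```

```bash
python3 br.py; python3 go.py 398,344.8,34,2.864
```

```text
263.96875 [[111.9, 220.6], [95.1, 217.6], [91.1, 231.1], [97.9, 232.4], [99.9, 238.4], [102.9, 230.9], [110.4, 231.9], [113.9, 223.4]]
t 46.5 pos [397.8 344.9 103. ] rot [3.141 0.    2.86 ] F [ 0.4 -0.3 -0.8] open 40.0 ff 0.0
398,344.8,34,2.864 shift [np.float64(-0.2), np.float64(-0.0), np.float64(69.0)] turn -0.004
```

Call:
play_rows --plan '[[[0, 0, 0.03], 0], [[0, 0, 0.025], 0], [[0, 0, 0.01], 0], [[0, 0, 0.004], 0], [[0, 0, 0], 0], [[0, 0, 0], 0]]'

```text
clock: 47.15
position: [398.3, 345.3, 34.9]
tcp_rot: [3.14, 0.001, 2.863]
wrist_force: [-0.5, 0.1, -0.4]
opening: 0.457
finger_force: 0.0
```

Call:
play_rows --plan '[[[0, 0, 0], 0], [[0, 0, 0], 0], [[0, 0, 0], 0], [[0, 0, 0], 0], [[0, 0, 0], 0], [[0, 0, 0], 0]]' --grip 0.0 --grip_force 60

```text
clock: 47.75
position: [397.9, 345.0, 34.2]
tcp_rot: [3.141, 0.0, 2.863]
wrist_force: [-0.7, 0.4, 4.1]
opening: 0.107
finger_force: 60.0
```

```bash
python3 ob.py
```

```text
[397.9 345.   34.2] F [-0.7  0.4  4.1] M [ 0.1  -0.06  0.02] [3.141 0.    2.863]
```

Call:
play_rows --plan '[[[0, 0, -0.005], 0], [[0, 0, -0.015], 0], [[0, 0, -0.03], 0], [[0, 0, -0.03], 0], [[0, 0, -0.01], 0], [[0, 0, 0], 0], [[0, 0, 0], 0]]'

```text
clock: 48.45
position: [397.3, 344.5, 123.6]
tcp_rot: [-3.141, -0.0, 2.863]
wrist_force: [-0.5, -0.6, -2.0]
opening: 0.11
finger_force: 60.0
```

```bash
python3 go.py 536.5,58.5,120,3.28
```

```text
t 48.5 pos [397.3 344.5 123.6] rot [-3.141 -0.     2.863] F [-0.5 -0.6 -2. ] open 9.6 ff 60.0
536.5,58.5,120,3.28 shift [np.float64(-212.4), np.float64(-236.8), np.float64(3.6)] turn -0.417
```

Call:
play_rows --plan '[[[-0.0265, -0.0296, 0], 0], [[-0.0265, -0.0296, 0], 0], [[-0.0266, -0.0296, 0], 0], [[-0.0266, -0.0296, 0], 0], [[-0.0266, -0.0296, 0], 0], [[-0.0265, -0.0296, 0], 0], [[-0.0265, -0.0296, 0], 0], [[-0.0266, -0.0296, 0], 0]]'

```text
clock: 49.25
position: [536.3, 57.1, 122.2]
tcp_rot: [-3.14, -0.003, 2.863]
wrist_force: [0.5, 0.0, -1.7]
opening: 0.11
finger_force: 60.0
```

Call:
play_rows --plan '[[[0, 0, 0], -0.139], [[0, 0, 0], -0.139], [[0, 0, 0.02], -0.139], [[0, 0, 0.02], 0], [[0, 0, 0.01], 0], [[0, 0, 0], 0], [[0, 0, 0], 0]]'

```text
clock: 49.95
position: [536.6, 58.8, 73.5]
tcp_rot: [3.142, -0.001, -3.003]
wrist_force: [0.3, -0.3, -1.2]
opening: 0.112
finger_force: 60.0
```

```bash
python3 go.py 536.5,58.5,60,-3.003
```

```text
t 50.0 pos [536.6  58.8  73.5] rot [ 3.142e+00 -1.000e-03 -3.003e+00] F [ 0.3 -0.3 -1.2] open 9.8 ff 60.0
536.5,58.5,60,-3.003 shift [np.float64(0.2), np.float64(-0.3), np.float64(13.5)] turn 0.0
```

Call:
play_rows --plan '[[[0, 0, 0.01], 0], [[0, 0, 0.008], 0], [[0, 0, 0.003], 0], [[0, 0, 0], 0], [[0, 0, 0], 0]]'

```text
clock: 50.45
position: [536.9, 58.8, 53.0]
tcp_rot: [3.142, -0.0, -3.003]
wrist_force: [-0.1, -1.2, -1.6]
opening: 0.109
finger_force: 60.0
```

Call:
play_rows --plan '[[[0, 0, 0.001], 0], [[0, 0, 0.001], 0], [[0, 0, 0.001], 0], [[0, 0, 0], 0]]'

```text
clock: 50.85
position: [536.9, 58.8, 49.9]
tcp_rot: [3.142, -0.0, -3.003]
wrist_force: [0.0, 0.4, -1.0]
opening: 0.112
finger_force: 60.0
```

```bash
python3 ob.py
```

```text
[536.9  58.8  49.9] F [ 0.   0.4 -1. ] M [ 0.04 -0.11  0.02] [ 3.142 -0.    -3.003]
```

Call:
play_rows --plan '[[[0, 0, 0.001], 0], [[0, 0, 0.001], 0], [[0, 0, 0], 0]]'

```text
clock: 51.15
position: [537.0, 58.8, 48.1]
tcp_rot: [-3.142, 0.0, -3.003]
wrist_force: [-1.0, 0.6, 1.3]
opening: 0.11
finger_force: 60.0
```

```bash
python3 ob.py
```

```text
[537.   58.8  48.1] F [-1.   0.6  1.3] M [-0.03  0.01 -0.08] [-3.142  0.    -3.003]
```

Call:
play_rows --plan '[[[0, 0, 0.001], 0], [[0, 0, 0.0005], 0], [[0, 0, 0], 0]]'

```text
clock: 51.45
position: [537.2, 58.9, 47.6]
tcp_rot: [3.142, 0.001, -3.003]
wrist_force: [-2.2, -0.2, 14.7]
opening: 0.112
finger_force: 60.0
```

```bash
python3 ob.py
```

```text
[537.2  58.9  47.6] F [-2.2 -0.2 14.7] M [-0.22  0.56 -0.12] [ 3.142e+00  1.000e-03 -3.003e+00]
```

Call:
play_rows --plan '[[[0, 0, -0.002], 0], [[-0.0015, 0, 0], 0], [[0, 0, 0.001], 0], [[0, 0, 0.001], 0], [[0, 0, 0.0005], 0], [[0, 0, 0], 0]]'

```text
clock: 52.05
position: [537.7, 59.0, 47.5]
tcp_rot: [3.142, -0.002, -3.003]
wrist_force: [-9.9, 0.5, 25.8]
opening: 0.114
finger_force: 60.1
```

```bash
python3 ob.py
```

```text
[537.7  59.   47.5] F [-9.9  0.5 25.8] M [-0.43  1.51 -0.07] [ 3.142e+00 -2.000e-03 -3.003e+00]
```

Call:
play_rows --plan '[[[0, 0, -0.003], 0], [[-0.002, 0, 0], 0], [[0, 0, 0.001], 0], [[0, 0, 0.001], 0], [[0, 0, 0.0005], 0], [[0, 0, 0], 0]]'

```text
clock: 52.65
position: [537.8, 59.1, 47.5]
tcp_rot: [3.141, -0.005, -3.003]
wrist_force: [-13.4, 0.0, 26.6]
opening: 0.11
finger_force: 60.1
```

```bash
python3 ob.py
```

```text
[537.8  59.1  47.5] F [-13.4   0.   26.6] M [-0.55  2.27 -0.12] [ 3.141 -0.005 -3.003]
```

Call:
play_rows --plan '[[[0, 0, -0.003], 0], [[0.003, 0.0015, 0], 0], [[0, 0, 0.001], 0], [[0, 0, 0.001], 0], [[0, 0, 0.0005], 0], [[0, 0, 0], 0]]'

```text
clock: 53.25
position: [537.4, 60.5, 47.7]
tcp_rot: [3.142, 0.0, -3.003]
wrist_force: [-5.7, -0.0, 13.1]
opening: 0.111
finger_force: 60.0
```

```bash
python3 ob.py
```

```text
[537.4  60.5  47.7] F [-5.7 -0.  13.1] M [-0.23  0.82 -0.06] [ 3.142  0.    -3.003]
```

Run:
```python
from h import *
f=snap('scene');c=proj(f,(535,35,20)).astype(int)
cv2.imwrite('pics/s9.png',cv2.resize(f['pixels'][c[1]-30:c[1]+30,c[0]-40:c[0]+40,::-1],(800,600),interpolation=cv2.INTER_CUBIC));print(c)
```

```text
[283 197]
```

View pics/s9.png

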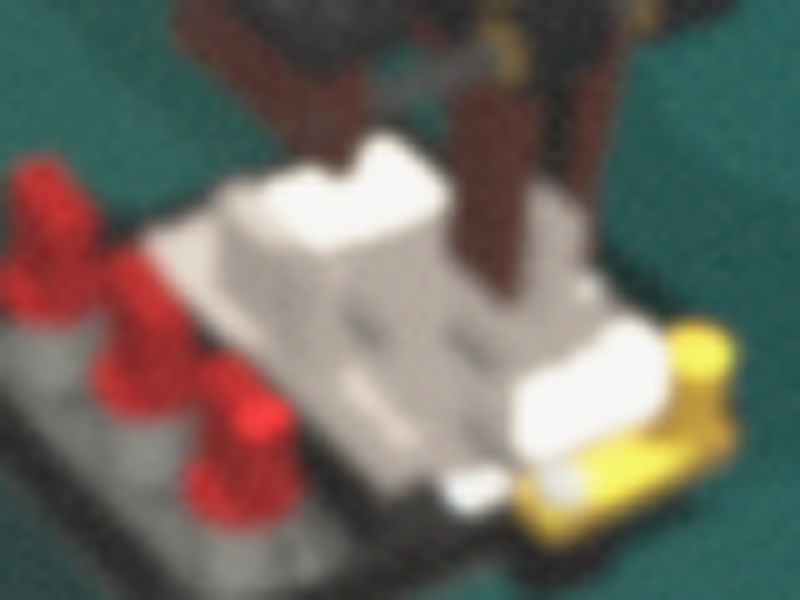

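Run:
```python
from h import *
f=snap('scene')
def T(x,y,z):
    u=proj(f,[534.5+x*.9906-y*.1366,33.5+x*.1366+y*.9906,z]);return ((u-[243,167])*10).round().astype(int).tolist()
for n,L in (('Aleg',[(-60,40,14),(-31,40,14),(-31,-11,14),(-60,-11,14)]),('Atongue',[(6,7,14),(29,7,14),(6,-11,14),(29,-11,14)]),('Aribtop',[(-35,-31,44),(5,-31,44),(5,-21,44),(-35,-21,44)]),('Bleft',[(-29,40,24),(-29,-9,24),(4,-9,24),(4,9,24)]),('Bright',[(31,9,24),(31,-9,24),(60,-9,24),(60,40,24)]),('Bribtop',[(-16,19,54),(24,19,54),(24,29,54),(-16,29,54)])):
    print(n,[T(*p) for p in L])
```

```text
Aleg [[388, 141], [456, 203], [289, 273], [222, 209]]
Atongue [[437, 331], [494, 385], [377, 357], [433, 412]]
Aribtop [[216, 198], [312, 289], [346, 275], [250, 184]]
Bleft [[463, 176], [302, 244], [381, 319], [441, 293]]
Bright [[509, 355], [448, 382], [522, 453], [688, 378]]
Bribtop [[433, 138], [534, 228], [568, 214], [467, 124]]
```

Call:
play_rows --plan '[[[0, 0, -0.004], 0], [[0.002, -0.0005, 0], 0], [[0, 0, 0.002], 0], [[0, 0, 0.001], 0], [[0, 0, 0.0005], 0], [[0, 0, 0.0005], 0], [[0, 0, 0], 0]]'

```text
clock: 54.05
position: [535.2, 59.5, 46.8]
tcp_rot: [3.142, -0.0, -3.003]
wrist_force: [-0.4, 0.2, -1.0]
opening: 0.11
finger_force: 60.0
```

```bash
python3 ob.py
```

```text
[535.2  59.5  46.8] F [-0.4  0.2 -1. ] M [ 0.14 -0.13 -0.03] [ 3.142 -0.    -3.003]
```

Dropping in. Continuing down.

Call:
play_rows --plan '[[[0, 0, 0.001], 0], [[0, 0, 0.001], 0], [[0, 0, 0.001], 0], [[0, 0, 0], 0]]'

```text
clock: 54.45
position: [535.2, 59.5, 43.8]
tcp_rot: [-3.142, -0.0, -3.003]
wrist_force: [1.3, 0.4, -2.0]
opening: 0.108
finger_force: 60.0
```

Call:
play_rows --plan '[[[0, 0, 0.001], 0], [[0, 0, 0.001], 0], [[0, 0, 0.001], 0], [[0, 0, 0], 0]]'

```text
clock: 54.85
position: [535.2, 59.6, 40.8]
tcp_rot: [3.142, -0.0, -3.003]
wrist_force: [-0.7, -0.2, -0.5]
opening: 0.109
finger_force: 60.0
```

```bash
python3 ob.py
```

```text
[535.2  59.6  40.8] F [-0.7 -0.2 -0.5] M [ 0.06 -0.09  0.01] [ 3.142 -0.    -3.003]
```

Call:
play_rows --plan '[[[0, 0, 0.001], 0], [[0, 0, 0.001], 0], [[0, 0, 0.0005], 0], [[0, 0, 0.0005], 0], [[0, 0, 0], 0]]'

```text
clock: 55.35
position: [535.3, 59.6, 38.2]
tcp_rot: [3.142, -0.0, -3.003]
wrist_force: [-1.4, -0.1, 3.1]
opening: 0.113
finger_force: 60.0
```

```bash
python3 ob.py
```

```text
[535.3  59.6  38.2] F [-1.4 -0.1  3.1] M [ 0.02  0.11 -0.03] [ 3.142 -0.    -3.003]
```

Call:
play_rows --plan '[[[0, 0, 0], 0], [[0, 0, 0], 0], [[0, 0, 0], 0], [[0, 0, -0.01], 0], [[0, 0, -0.03], 0], [[0, 0, -0.04], 0], [[0, 0, -0.04], 0]]' --grip 0.025

```text
clock: 56.05
position: [534.8, 59.5, 159.5]
tcp_rot: [3.142, -0.001, -3.003]
wrist_force: [-0.1, 0.1, -0.4]
opening: 0.288
finger_force: 0.0
```

Call:
play_rows --plan '[[[0.001, 0.044, 0], 0], [[0.001, 0.044, 0], 0], [[0.001, 0.044, 0], 0], [[0.001, 0.044, 0], 0], [[0, 0.044, 0], 0], [[0, 0, 0], 0], [[0, 0, 0], 0]]'

```text
clock: 56.75
position: [500.5, 277.6, 158.4]
tcp_rot: [-3.141, 0.0, -3.0]
wrist_force: [0.1, -0.5, 0.2]
opening: 0.284
finger_force: 0.0
```

```bash
python3 - <<'E'
from h import *
f=snap('top');np.savez('top2.npz',**f)
g=snap('scene')
c=proj(f,(540,10,10)).astype(int);d=proj(g,(540,10,10)).astype(int);print(c,d)
im=[cv2.resize(k['pixels'][e[1]-40:e[1]+40,e[0]-40:e[0]+40,::-1],(400,400),interpolation=cv2.INTER_CUBIC) for k,e in((f,c),(g,d))]
cv2.imwrite('pics/e1.png',np.hstack(im))
hsv=cv2.cvtColor(f['pixels'],cv2.COLOR_RGB2HSV).astype(int);H,Sa,V=hsv[...,0],hsv[...,1],hsv[...,2]
m=((H>18)&(H<38)&(Sa>100)&(V>90)).astype(np.uint8);m[:140]=0
n,l,s,ce=cv2.connectedComponentsWithStats(m);
for i in range(1,n):
    if s[i,4]>20: print(s[i],ce[i])
E
python3 go.py
```

```text
[233 180] [275 205]
[204 149  24  11 142] [213.83802817 154.21126761]
t 56.9 pos [500.8 275.9 158.2] rot [-3.141 -0.    -3.003] F [-0.5  0.7  0.4] open 25.0 ff 0.0
```

View pics/e1.png

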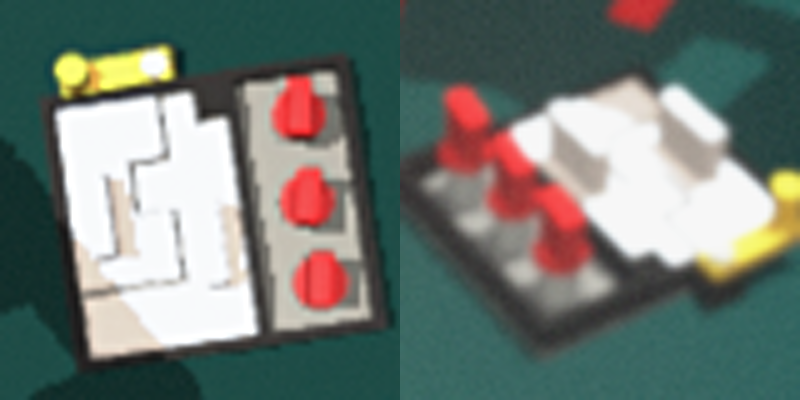

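The brackets interlock flat and three pins stand in the trough (top crop (300,105), (308,200), (322,278)). The button is still open, knob at (70,70) and pivot at (154,65). Now the knob.

Run:
```python
from h import *
f=dict(np.load('top2.npz'))
k=ray(f,193+70/5-.4,140+70/5-.4,47.5);p=ray(f,193+154/5-.4,140+65/5-.4,23.5);print(k,p,np.linalg.norm((k-p)[:2]))
d=(k-p)[:2];a=np.arctan2(d[1],d[0])-.138;q=np.pi-a;print('q',q)
c,s=np.cos(.138),np.sin(.138)
for qq in np.append(np.linspace(q,0,7),-.05):
    x,y=74-38*np.cos(qq),-10+38*np.sin(qq);print(round(qq,2),(x,y),[535+x*c-y*s,34.3+x*s+y*c])
```

```text
[601.08984764  72.43118697  47.5       ] [607.79347921  34.44225833  23.5       ] 38.57586519441009
q 1.534131709941383
1.53 (np.float64(72.60705669610371), np.float64(27.974461272704453)) [np.float64(603.0685546332112), np.float64(71.99651224867884)]
1.28 (np.float64(63.04815663055928), np.float64(26.38759578223378)) [np.float64(593.818823090359), np.float64(69.10978764576336)]
1.02 (np.float64(54.20135931963391), np.float64(22.434762635323125)) [np.float64(585.5998926144496), np.float64(63.977546967455424)]
0.77 (np.float64(46.64189475175539), np.float64(16.372980059636237)) [np.float64(578.9461684954863), np.float64(56.933495015869795)]
0.51 (np.float64(40.86128890667357), np.float64(8.59639285111616)) [np.float64(574.2902843197755), np.float64(48.43564498834644)]
0.26 (np.float64(37.23540411247252), np.float64(-0.3893554208472594)) [np.float64(571.9349715851001), np.float64(39.036537878105186)]
0.0 (np.float64(36.0), np.float64(-10.0)) [np.float64(572.0333757145429), np.float64(29.347315557649296)]
-0.05 (np.float64(36.04749010499128), np.float64(-11.899208432285777)) [np.float64(572.3416740152667), np.float64(27.472695559594133)]
```

Call:
play_rows --plan '[[[-0.0121, -0.036, 0], 0], [[-0.0121, -0.036, 0], 0], [[-0.0121, -0.036, 0], 0], [[-0.0121, -0.036, 0], 0], [[-0.0121, -0.036, 0], 0], [[-0.0121, -0.036, 0], 0], [[0, 0, 0.03], 0], [[0, 0, 0.03], 0]]' --grip 0.036

```text
clock: 57.65
position: [603.8, 69.7, 98.4]
tcp_rot: [-3.141, 0.003, -3.008]
wrist_force: [-0.4, -0.1, -0.1]
opening: 0.408
finger_force: 0.0
```

```bash
python3 -c "
from h import *
snap('top');snap('top')"; python3 go.py 602.5,72,47,-3.003
```

```text
t 57.8 pos [599.7  70.5  94.7] rot [ 3.141 -0.007 -3.006] F [-0.7 -0.5 -0.6] open 36.0 ff 0.0
602.5,72,47,-3.003 shift [np.float64(-2.9), np.float64(1.1), np.float64(47.7)] turn -0.003
```

Call:
play_rows --plan '[[[-0.0008, 0.001, 0.025], 0], [[0, 0, 0.015], 0], [[0, 0, 0.008], 0], [[0, 0, 0], 0], [[0, 0, 0], 0]]'

```text
clock: 58.25
position: [603.7, 74.1, 50.7]
tcp_rot: [-3.142, 0.001, -3.003]
wrist_force: [0.2, 0.5, -0.3]
opening: 0.409
finger_force: 0.0
```

Call:
play_rows --plan '[[[0, 0, 0], 0], [[0, 0, 0], 0], [[0, 0, 0], 0], [[0, 0, 0], 0]]' --grip 0.0 --grip_force 10

```text
clock: 58.65
position: [603.9, 72.8, 50.5]
tcp_rot: [-3.139, 0.001, -3.002]
wrist_force: [0.1, -8.9, 2.1]
opening: 0.152
finger_force: 10.0
```

```bash
python3 ob.py; python3 go.py 593.8,69.1,48,-3 585.6,64,48,-3 579,57,48,-3 574.3,48.4,48,-3 572,39,48,-3 572,29.3,48,-3
```

```text
[603.9  72.8  50.5] F [ 0.1 -8.9  2.1] M [-1.44 -0.36  0.06] [-3.139e+00  1.000e-03 -3.002e+00]
t 58.6 pos [603.9  72.8  50.5] rot [-3.139e+00  1.000e-03 -3.002e+00] F [ 0.1 -8.9  2.1] open 13.4 ff 10.0
593.8,69.1,48,-3 shift [np.float64(10.5), np.float64(-2.2), np.float64(2.5)] turn -0.002
585.6,64,48,-3 shift [np.float64(19.3), np.float64(-6.1), np.float64(2.5)] turn -0.002
579,57,48,-3 shift [np.float64(26.8), np.float64(-12.1), np.float64(2.5)] turn -0.002
574.3,48.4,48,-3 shift [np.float64(32.7), np.float64(-20.0), np.float64(2.5)] turn -0.002
572,39,48,-3 shift [np.float64(36.3), np.float64(-29.0), np.float64(2.5)] turn -0.002
572,29.3,48,-3 shift [np.float64(37.6), np.float64(-38.6), np.float64(2.5)] turn -0.002
```

Call:
play_rows --plan '[[[0.005, -0.001, 0], 0], [[0.0046, -0.0016, 0], 0], [[0.0045, -0.002, 0], 0], [[0.0043, -0.002, 0], 0], [[0.004, -0.003, 0], 0], [[0.0036, -0.003, 0], 0], [[0.003, -0.0038, 0], 0], [[0.0028, -0.004, 0], 0]]'

```text
clock: 59.45
position: [571.6, 50.8, 50.0]
tcp_rot: [3.139, -0.005, -3.003]
wrist_force: [-7.0, 7.8, 7.7]
opening: 0.155
finger_force: 10.0
```

Call:
play_rows --plan '[[[0.002, -0.0045, 0], 0], [[0.0016, -0.0045, 0], 0], [[0.0008, -0.0048, 0], 0], [[0.0004, -0.0048, 0], 0], [[0, -0.0015, 0], 0], [[0, 0, 0], 0], [[0, 0, 0], 0]]'

```text
clock: 60.15
position: [570.1, 29.4, 49.6]
tcp_rot: [3.14, -0.005, -3.003]
wrist_force: [-5.0, 3.1, 4.1]
opening: 0.155
finger_force: 10.0
```

```bash
python3 ob.py;python3 go.py 572,29.3,48,-3
```

```text
[570.1  29.4  49.6] F [-5.   3.1  4.1] M [0.69 0.65 0.08] [ 3.14  -0.005 -3.003]
t 60.1 pos [570.1  29.4  49.6] rot [ 3.14  -0.005 -3.003] F [-5.   3.1  4.1] open 13.6 ff 10.0
572,29.3,48,-3 shift [np.float64(-1.9), np.float64(-0.3), np.float64(1.6)] turn -0.003
```

Call:
play_rows --plan '[[[-0.001, -0.0015, 0], 0], [[0, -0.0015, 0], 0], [[0, 0, 0], 0], [[0, 0, 0], 0]]'

```text
clock: 60.55
position: [570.0, 28.9, 49.5]
tcp_rot: [3.137, -0.007, -3.004]
wrist_force: [-8.6, 18.2, 7.5]
opening: 0.158
finger_force: 10.0
```

```bash
python3 ob.py
```

```text
[570.   28.9  49.5] F [-8.6 18.2  7.5] M [3.26 1.32 0.02] [ 3.137 -0.007 -3.004]
```

Call:
play_rows --plan '[[[0, 0.001, 0], 0], [[0, 0.001, 0], 0], [[0, 0, 0], 0], [[0, 0, 0], 0], [[0, 0, 0], 0], [[0, 0, -0.02], 0], [[0, 0, -0.04], 0], [[0, 0, -0.04], 0]]' --grip 0.026

```text
clock: 61.35
position: [573.1, 27.8, 150.3]
tcp_rot: [3.141, -0.002, -3.003]
wrist_force: [0.2, -1.2, -0.0]
opening: 0.295
finger_force: 0.0
```

Call:
play_rows --plan '[[[0.006, 0.04, -0.01], 0], [[0.006, 0.045, 0], 0], [[0.006, 0.045, 0], 0], [[0.006, 0.045, 0], 0], [[0.005, 0.045, 0], 0], [[0, 0, 0], 0], [[0, 0, 0], 0]]'

```text
clock: 62.05
position: [514.3, 242.5, 159.9]
tcp_rot: [-3.141, -0.0, -3.0]
wrist_force: [-0.4, -0.7, 0.8]
opening: 0.296
finger_force: 0.0
```

```bash
python3 - <<'E'
from h import *
f=snap('top');g=snap('scene')
c=proj(f,(540,10,10)).astype(int);d=proj(g,(540,10,10)).astype(int)
im=[cv2.resize(k['pixels'][e[1]-40:e[1]+40,e[0]-40:e[0]+40,::-1],(400,400),interpolation=cv2.INTER_CUBIC) for k,e in((f,c),(g,d))]
cv2.imwrite('pics/e2.png',np.hstack(im))
E
python3 go.py
```

```text
t 62.1 pos [514.8 241.  159.8] rot [-3.141 -0.    -3.003] F [ 0.1 -0.7 -0.2] open 25.9 ff 0.0
```

View pics/e2.png

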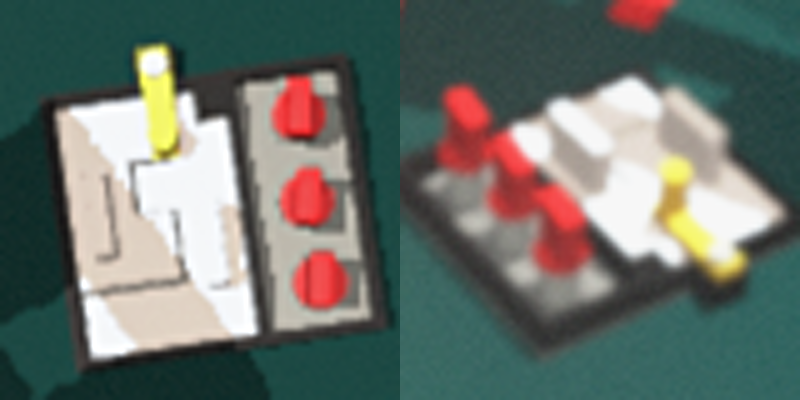

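The bar (153,62)→(167,145) lies along the tray's -x axis, so it is shut. The brackets and pins are undisturbed. Handing in.

```bash
python3 -c "
from h import *
print(robot.job_done())"
```

```text
the job is handed in; nothing more can be done
None
```

The job is handed in: all three pins stand in the trough, both brackets lie interlocked and flat in the pocket, and the turnbutton is shut; the hand-in call returned no verdict.

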